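# Cover the ink tubs on the rocker and wind it up

### The arm

A 6-joint arm with a two-finger parallel gripper is mounted at the origin on a cart in front of the work surface, level with it; the furniture and walls round the work are solid. World frame = base frame: x ahead of the robot, y to its left, z up, the work surface at z = 0. Lengths are in m, angles in rad, forces in N, time in s.
With the tool pointing down it reaches from about 0.35 to 0.775 m from the base axis. Payload 5.5 kg.
Tool frame: the origin (TCP) lies between the finger pads; the fingertips stand 19 mm ahead of it and the grasp point (between the pads) is the TCP; z points along the fingers, y is the line along which they close (so a half turn about z gives the same grasp; the last joint's range is limited). The gripper opens to 85 mm and grips with 20 to 120 N. Pads are 22 mm wide; open, the fingers measure 114 mm over their backs; the gripper's body (76 mm by 85 mm) begins 54 mm behind the grasp point. The pads swing forward as they close: fully open they stand 13 mm farther back than shut.
Start: joints at [-1.388, 0.313, 0.046, 1.304, 0, 1.431], TCP at [0.182, -0.545, 0.25] pointing down, gripper open.
Joint ranges: [-2.76, 2.76], [-0.86, 1.69], [-1.03, 1.26], [-2.2, 2.34], [-1.47, 1.5], [-3.14, 3.14]. Speed limits (rad/s): [2.57, 2.57, 3.14, 3.14, 3.14, 3.14].

### API

Orientations are given as a unit quaternion [w, x, y, z].
In Python, from workcell import env gives the robot as it stands.
- The arm moves only by the tool carry_out, never from a script. Its argument "increments" is a list that holds one entry, the list of rows, each a list of 6 numbers: the shift along the tool's x, y, z each as a share of 50 cm, from -1 to 1, then the turn, a rotation vector about the tool's x, y, z each as a share of 2 pi rad, from -1 to 1. In form: [[[x, y, z, ax, ay, az], ...]]. A call has 1 to 5 rows; each row is the pose to reach, as a shift and turn from the pose commanded when the call began, along the tool's axes at that moment, turning the shorter way round; what a row does not reach only later rows make up. A row lasts 1/8 s, in which the tool goes at most 62.5 mm and 10.7 degrees, less where a joint would pass 70% of its speed; a pose out of reach is approached as far as the arm can. A call with a number of a shift or a turn outside -1 to 1 is refused whole. A call with a gripper value outside its range is refused whole. "jaw" is the closure, from 0 (fully open) to 1 (shut), set as the call begins (left out, the last holds). The fingers move at their own pace and stop on an object; "squeeze" is the grip in N (left out, the last holds). Time passes only in rows, so rows that repeat a pose let the fingers close. It gives the time, the measured TCP pose, the force, the opening and the grip force at its end, in the units of the state.
- env.get_state(): the state, without advancing time (a new reading comes with each control period).
- env.read_camera(name): name is "scene" or "top" or "wrist"; returns a dict with "frame" (420x560x3 uint8, blue, green, red), "z_map" (420x560 float32, m along the optical axis (not along the pixel's ray), 0 where there is no reading), "intrinsics" (3x3 intrinsics, pixels), "k1" (the pictures are not rectified: a ray, as slopes to the right and down, at radius r is drawn at 1 + k1 r^2 times it, then the intrinsics apply), "R" (3x3) and "t" (3): a world point X has camera coordinates R X + t; the wrist camera has in their place "T_tool_cam" (4x4, takes a point from camera to tool coordinates, whose origin is the TCP and whose axes are the flange's). Camera axes: x right, y down, z forward; pixel columns grow to the right and rows downward; lengths in m; the calibration is good to about 2 mm. A picture is of the moment at which its call begins: read the wrist's pose just before it.
- env.hand_in(): hands the job in; it is judged then, once.
Trained networks look in the newest picture that a camera, given by its name, has taken for a name from the list of things; names that differ only in an ending like _2 or _b are one class to them, and where a whole thing is asked for, a point or a joint stands for the part that bears it (a point fixed in the world has none). Each returns a list of dicts, best first, with "score" (0 to 1); they miss things now and then, are a little off and sometimes report something else, mostly with a low value. They report only what shows in the picture. A call takes as long as a camera call.
- env.find_in(camera, name): "position" ([x, y, z] in m, in world coordinates, good to about 4 mm: the middle of the surface that is visible of it).
The state is a dict: "clock": time; "joint_pos": joint angles; "qvel": joint speeds; "tau": joint torques, N m; "tcp_pos": TCP position; "orientation": TCP orientation; "wrist_force": force on the tool from outside, world axes, zero at the start; "ft_torque": the same for the moment, N m; "finger_gap": finger opening in m; "grip_force": force on a finger pad.
Only numpy, scipy, OpenCV 4.12 (cv2) and the standard library are available. Lean on these libraries where they do the work, as an engineer would, in place of code of your own. Each camera call takes 0.05 s, during which the arm holds its last target. There are 200 camera calls.

### The job

Stand every open small ink tub from the bench upright on the tray of the clockwork rocker and close each with one of the loose knobbed covers, set fully down on the rim and level. Only when all of them stand there covered, wind the rocker's key clockwise, in as many partial turns as it takes, until it is fully wound against its stop. A cover left over may stay where it is; leave the closed tub and the dye bottle alone.

Things in the scene. Friction and masses are not known exactly. Their poses are not given: they have to be found in the camera images.
- rocker: clockwork tub rocker fixed to the bench, 124 mm along x, 416 mm along y: a flat aluminium tray with a dark mat on its -y side, a grey housing (110 x 96 mm, 62 mm high) with the winding key on top on its +y side. Origin on the bench below its middle, z up; its x points away from the robot within 8 degrees. The tray does not move
- tray_mid (a point): centre of the tray's upper surface, 22 mm above the bench; axes as the rocker's. Inside its 8 mm high lip the tray reaches 56 mm either way along x and 152 mm either way along y: room for three tubs in a row, at y = -100, 0 and +100 mm
- key (a joint): winding angle of the key, rad: 0 (run down) to 6.0 (stop, fully wound), growing clockwise seen from above. It takes 0.10 to 0.18 N m against a spring and stays wherever it is left. It starts between 0 and 0.7. At 0 the flat bow lies along the rocker's x axis
- key_grip (a point): middle of the key's flat upright bow, on its vertical axis, 93 mm above the bench and 155 mm along +y from the rocker's origin. The bow is a steel plate 8 mm thick, 60 mm wide over its rounded wings (flat part 42 mm) and 26 mm high, centred here; housing top 31 mm below. Turns with the key: x along the bow, y across it, z up
- tub_a: open, empty plastic ink tub, round, tapered, 85 mm high, 67 mm wide over the collar at the top, about 51 mm at the foot, 170 to 290 g, standing on the bench at the start; may be absent. Origin at the centre of its underside, z up. Grasp it from above across collar or upper wall (60 to 67 mm). Its mouth is at least 49 mm wide, clear inside
- tub_a_rim (a point): centre of the mouth of tub a, in the plane of its rim, 85 mm above the tub's underside; axes as the tub's
- tub_b: open, empty plastic ink tub, round, tapered, 80 mm high, 65 mm wide over the collar at the top, about 48 mm at the foot, 170 to 290 g, standing on the bench at the start; may be absent. Origin at the centre of its underside, z up. Grasp it from above across collar or upper wall (60 to 67 mm). Its mouth is at least 49 mm wide, clear inside
- tub_b_rim (a point): centre of the mouth of tub b, in the plane of its rim, 80 mm above the tub's underside; axes as the tub's
- tub_c: open, empty plastic ink tub, round, tapered, 85 mm high, 67 mm wide over the collar at the top, about 51 mm at the foot, 170 to 290 g, standing on the bench at the start; may be absent. Origin at the centre of its underside, z up. Grasp it from above across collar or upper wall (60 to 67 mm). Its mouth is at least 49 mm wide, clear inside
- tub_c_rim (a point): centre of the mouth of tub c, in the plane of its rim, 85 mm above the tub's underside; axes as the tub's
- lid_1: loose grey round cover: disc 72 mm wide, 5 mm thick; under it a tapering plug 8 mm deep (33 mm wide below, 43 mm at the disc) that drops into a tub's mouth; on top a knob 22 mm wide, 28 mm high. 30 g. Origin at the centre of the plug's lower face, z up (disc 8 to 13 mm, knob 13 to 41 mm). Lies on the bench knob up; all three covers are alike and fit any open tub
- lid_1_seat (a point): centre of the underside of cover 1's disc, the face that rests on a tub's rim (8 mm above the cover's origin); axes as the cover's
- lid_2: loose grey round cover: disc 72 mm wide, 5 mm thick; under it a tapering plug 8 mm deep (33 mm wide below, 43 mm at the disc) that drops into a tub's mouth; on top a knob 22 mm wide, 28 mm high. 30 g. Origin at the centre of the plug's lower face, z up (disc 8 to 13 mm, knob 13 to 41 mm). Lies on the bench knob up; all three covers are alike and fit any open tub
- lid_2_seat (a point): centre of the underside of cover 2's disc, the face that rests on a tub's rim (8 mm above the cover's origin); axes as the cover's
- lid_3: loose grey round cover: disc 72 mm wide, 5 mm thick; under it a tapering plug 8 mm deep (33 mm wide below, 43 mm at the disc) that drops into a tub's mouth; on top a knob 22 mm wide, 28 mm high. 30 g. Origin at the centre of the plug's lower face, z up (disc 8 to 13 mm, knob 13 to 41 mm). Lies on the bench knob up; all three covers are alike and fit any open tub
- lid_3_seat (a point): centre of the underside of cover 3's disc, the face that rests on a tub's rim (8 mm above the cover's origin); axes as the cover's
- closed_tub: bystander: a small ink tub with its own snap lid on, 70 mm wide, 74 mm high, to the right of the work; origin at the centre of its underside. To be left alone
- dye_bottle: bystander: small dye bottle with a black cap, 42 mm diameter, 97 mm high, to the left of the work; origin at the centre of its underside. To be left alone

How it is judged:
By the outcome, as a careful person would: the job done as asked, in the order asked, and still so for the second after the job is handed in, with the robot touching nothing.
Of tub_a, tub_b, tub_c only 2 to 3 are there at a start; the rules pass over those that are not, and their reading is None.
At some moment in a run one of lid_1, lid_2, lid_3 may be knocked a few centimetres aside while the robot is not near it.
Once in a run the grip may slacken for a moment while it holds something.
It also fails if it takes over 210 s, if anything falls off the work surface, if the arm or the gripper's body presses on something with over 40 N, if the wrist force passes 120 N, or if a joint passes its speed limit or range.

## Working session

There is one attempt and no reset: what is moved stays moved. The work goes in short steps, Python scripts to look and compute and a tool call to move; the robot and the scene stay as the last step left them, time stands still between calls to the robot, and variables do not carry over. Pictures are saved under pics/ and viewed, at most 14 in all, crops included, and the job is handed in when it is done.

Besides the shell and the picture viewer there is one more tool, called after ">>>" by a JSON object that holds its "api" and its "payload", one argument or row to a line. carry_out: Moves the arm, as the interface text tells. Its arguments: {"type":"object","properties":{"increments":{"type":"array","items":{"type":"array","items":{"type":"array","items":{"type":"number","minimum":-1,"maximum":1}}}},"jaw":{"type":"number"},"squeeze":{"type":"number"}},"required":["increments"]}

```bash
ls; mkdir -p pics; cat > h.py <<'E'
import numpy as np, cv2
from workcell import env
from scipy.spatial.transform import Rotation as Ro
def save(cam,fn,):
    c=env.read_camera(cam); cv2.imwrite('pics/'+fn,c['frame']); return c
def cloud(c,st=None):
    h,w=c['z_map'].shape; K=c['intrinsics']; u,v=np.meshgrid(np.arange(w),np.arange(h))
    x=(u-K[0,2])/K[0,0]; y=(v-K[1,2])/K[1,1]; a,b=x.copy(),y.copy()
    for _ in range(8):
        s=1+c['k1']*(a*a+b*b); a=x/s; b=y/s
    z=c['z_map']; P=np.stack([a*z,b*z,z],-1)
    if 'R' in c: W=(P-np.array(c['t']))@np.array(c['R'])
    else:
        T=np.array(c['T_tool_cam']); q=np.array(st['orientation']); R=Ro.from_quat(np.r_[q[1:],q[0]]).as_matrix()
        W=(P@T[:3,:3].T+T[:3,3])@R.T+np.array(st['tcp_pos'])
    W[z<=0]=np.nan; return W
def rows(p,yaw=None,st=None):
    """move row to world position p, tool pointing down with closing axis at yaw (world)"""
    st=st or env.get_state(); q=np.array(st['orientation']); R=Ro.from_quat(np.r_[q[1:],q[0]])
    d=R.inv().apply(np.array(p)-st['tcp_pos'])/.5
    if yaw is None: y=R.as_matrix()[:2,1]; yaw=np.arctan2(y[1],y[0])
    best=None
    for k in (0,np.pi):
        t=yaw+k; Y=np.array([np.cos(t),np.sin(t),0]); Z=np.array([0,0,-1.]); X=np.cross(Y,Z)
        r=(R.inv()*Ro.from_matrix(np.stack([X,Y,Z],1))).as_rotvec()/(2*np.pi)
        if best is None or np.linalg.norm(r)<np.linalg.norm(best): best=r
    return np.round(np.r_[d,best],4).tolist()
E
python3 - <<'E'
from h import *
st=env.get_state(); print({k:np.round(v,3).tolist() for k,v in st.items()})
for cam in('top','scene'):
    c=save(cam,cam+'0.png'); np.savez('/tmp/'+cam,**c)
    W=cloud(c); print(cam,np.nanmin(W.reshape(-1,3),0),np.nanmax(W.reshape(-1,3),0))
    for n in('rocker','key','tub_a','tub_b','lid_1','closed_tub','dye_bottle'):
        print(n,[(np.round(d['position'],3).tolist(),round(d['score'],2)) for d in env.find_in(cam,n)])
E
```

```text
pics
{'clock': 0.0, 'joint_pos': [-1.388, 0.314, 0.045, 1.304, -0.0, 1.431], 'qvel': [-0.0, -0.001, -0.001, 0.001, -0.001, -0.001], 'tau': [-0.001, -48.063, 29.853, 0.019, -0.0, 0.0], 'tcp_pos': [0.182, -0.545, 0.249], 'orientation': [-0.001, 0.987, 0.161, -0.0], 'wrist_force': [-0.434, 0.334, 0.381], 'ft_torque': [0.056, 0.04, -0.017], 'grip_force': 0.0, 'finger_gap': 0.086}
top [-0.40159564 -1.54317924 -0.87003061] [0.9939811  1.37292588 0.78436955]
rocker []
key [([0.594, 0.152, 0.104], 0.47)]
tub_a [([0.455, -0.075, 0.048], 0.96), ([0.451, 0.191, 0.052], 0.7), ([0.442, 0.068, 0.051], 0.69)]
tub_b [([0.455, -0.075, 0.048], 0.96), ([0.451, 0.191, 0.052], 0.7), ([0.442, 0.068, 0.051], 0.69)]
lid_1 [([0.413, -0.183, 0.016], 0.83), ([0.439, 0.32, 0.008], 0.8), ([0.421, -0.315, 0.016], 0.75)]
closed_tub [([0.539, -0.392, 0.07], 0.68)]
dye_bottle [([0.504, 0.375, 0.069], 0.66)]
scene [-0.16408291 -1.80433526 -0.86717184] [1.01651034 0.76201373 0.81070254]
rocker [([0.598, 0.056, 0.022], 0.66)]
key []
tub_a [([0.442, -0.058, 0.058], 0.86), ([0.431, 0.079, 0.061], 0.73), ([0.434, 0.204, 0.063], 0.63)]
tub_b [([0.442, -0.058, 0.058], 0.86), ([0.431, 0.079, 0.061], 0.73), ([0.434, 0.204, 0.063], 0.63)]
lid_1 [([0.427, 0.332, 0.013], 0.61), ([0.404, -0.173, 0.011], 0.6)]
closed_tub []
dye_bottle [([0.503, 0.396, 0.046], 0.72)]
```

View pics/top0.png

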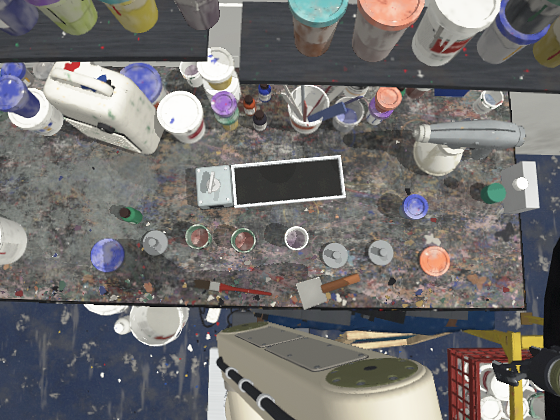

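```bash
python3 - <<'E'
from h import *
for cam in('top','scene'):
    c=dict(np.load('/tmp/%s.npz'%cam)); W=cloud(c); P=W.reshape(-1,3); P=P[np.isfinite(P).all(1)]
    m=(P[:,0]>.3)&(P[:,0]<.8)&(abs(P[:,1])<.5); P=P[m]
    print(cam,'bench z',np.median(P[(P[:,2]<.012)&(P[:,2]>-.01)][:,2]))
    for nm,a in dict(t1=(.45,-.07),t2=(.438,.073),t3=(.443,.197)).items():
        Q=P[np.hypot(*(P[:,:2]-a).T)<.06]; zt=np.percentile(Q[Q[:,2]<.12][:,2],98); R=Q[(Q[:,2]>zt-.005)&(Q[:,2]<.1)]
        # circle fit
        A=np.c_[2*R[:,:2],np.ones(len(R))]; s=np.linalg.lstsq(A,(R[:,:2]**2).sum(1),rcond=None)[0]
        print(nm,'top z',zt.round(4),'c',s[:2].round(4),'r',np.sqrt(s[2]+s[:2]@s[:2]).round(4),'bbox mid',((R.min(0)+R.max(0))/2).round(4),(R.max(0)-R.min(0)).round(3))
    for a in((.413,-.183),(.435,.325),(.421,-.315)):
        Q=P[np.hypot(*(P[:,:2]-a).T)<.05]; K=Q[(Q[:,2]>.03)&(Q[:,2]<.05)]; D=Q[(Q[:,2]>.009)&(Q[:,2]<.018)]
        if len(K) and len(D):print('lid knob',K.mean(0).round(4),len(K),'disc',((D.min(0)+D.max(0))/2).round(4),(D.max(0)-D.min(0)).round(3))
    K=P[(P[:,2]>.085)&(P[:,2]<.115)&(np.hypot(P[:,0]-.6,P[:,1]-.155)<.08)]
    if len(K)>5:
        _,v=cv2.PCACompute(K[:,:2].astype(np.float32),None); print('key',K.mean(0).round(4),v[0],np.degrees(np.arctan2(v[0,1],v[0,0])),len(K),((K.min(0)+K.max(0))/2).round(4))
    H=P[(P[:,2]>.055)&(P[:,2]<.068)&(P[:,0]>.5)&(P[:,1]>.03)&(P[:,1]<.3)]
    print('housing',cv2.minAreaRect(H[:,:2].astype(np.float32)),np.median(H[:,2]))
    T=P[(P[:,2]>.015)&(P[:,2]<.034)&(P[:,0]>.5)&(P[:,1]>-.32)&(P[:,1]<.3)]
    print('tray',cv2.minAreaRect(T[:,:2].astype(np.float32)),np.median(T[:,2]))
E
```

```text
top bench z -0.00041464873169037484
t1 top z 0.0805 c [ 0.4535 -0.0737] r 0.0298 bbox mid [ 0.454  -0.0736  0.08  ] [0.061 0.064 0.008]
t2 top z 0.0852 c [0.4446 0.0663] r 0.0308 bbox mid [0.4446 0.067  0.0848] [0.064 0.066 0.009]
t3 top z 0.0852 c [0.452  0.1873] r 0.031 bbox mid [0.4528 0.1876 0.0847] [0.064 0.065 0.009]
lid knob [ 0.412  -0.1857  0.0401] 51 disc [ 0.4121 -0.1857  0.0132] [0.067 0.071 0.008]
lid knob [0.4374 0.319  0.0395] 54 disc [0.4378 0.3203 0.0134] [0.071 0.069 0.009]
lid knob [ 0.4213 -0.3137  0.0393] 54 disc [ 0.4209 -0.3156  0.0134] [0.07  0.067 0.009]
key [0.596  0.154  0.1012] [ 0.99252945 -0.1220051 ] -7.0078363 90 [0.5974 0.1546 0.099 ]
housing ((0.6662319898605347, 0.14144304394721985), (0.24933664500713348, 0.2394992709159851), 4.655045986175537) 0.061328344701705305
tray ((0.6720278859138489, -0.025032758712768555), (0.25329262018203735, 0.5795049071311951), 2.1719396114349365) 0.02218562675814538
scene bench z -0.0014587157937322385
t1 top z 0.0781 c [ 0.4529 -0.0688] r 0.03 bbox mid [ 0.4528 -0.0705  0.0766] [0.067 0.067 0.006]
t2 top z 0.0809 c [0.4443 0.0709] r 0.0305 bbox mid [0.4444 0.0713 0.0808] [0.066 0.068 0.01 ]
t3 top z 0.083 c [0.4524 0.1911] r 0.0307 bbox mid [0.4533 0.1916 0.0814] [0.068 0.065 0.007]
lid knob [0.4348 0.3272 0.0372] 60 disc [0.438 0.326 0.013] [0.074 0.071 0.008]
key [0.5911 0.1621 0.0963] [ 0.99683714 -0.07947183] -4.558207 72 [0.5943 0.1622 0.0954]
housing ((0.6667722463607788, 0.16261784732341766), (0.2576534152030945, 0.2678018808364868), 1.4611436128616333) 0.06047946462769088
tray ((0.6751050353050232, 0.026451513171195984), (0.26209262013435364, 0.5329633951187134), 2.8830418586730957) 0.02132551484988751
```

The top view shows three tubs at about (297,238), (243,240) and (197,237). The loose covers are at (335,256), (380,252) and (155,243), and the rocker spans (200–345, 180) with its key at (212,184).

```bash
python3 - <<'E'
from h import *
c=dict(np.load('/tmp/top.npz')); W=cloud(c); P=W.reshape(-1,3); P=P[np.isfinite(P).all(1)]
P=P[(P[:,0]>.5)&(P[:,0]<.69)&(P[:,1]>-.28)&(P[:,1]<.25)]
for lo,hi in((.015,.035),(.027,.035),(.055,.068)):
    T=P[(P[:,2]>lo)&(P[:,2]<hi)]; print(lo,cv2.minAreaRect(T[:,:2].astype(np.float32)),T.min(0),T.max(0))
print(rows([.45,-.07,.25],0))
st=env.get_state();q=st['orientation'];print(Ro.from_quat(np.r_[q[1:],q[0]]).as_matrix().round(2)); print(np.round(env.read_camera('wrist')['T_tool_cam'],3))
E
```

```text
0.015 ((0.6142966747283936, -0.004379987716674805), (0.12540796399116516, 0.41006824374198914), 6.314498424530029) [ 0.53724521 -0.21393786  0.01501433] [0.6899168  0.19342395 0.03489627]
0.027 ((0.6139950752258301, -0.004617795348167419), (0.1243087574839592, 0.40965884923934937), 6.371469974517822) [ 0.53776343 -0.21367494  0.02700031] [0.6899168  0.19297226 0.03489627]
0.055 ((0.5962415337562561, 0.1552186757326126), (0.11065910011529922, 0.09644506126642227), 6.270132064819336) [0.5370737  0.1033442  0.05500288] [0.65331551 0.20760964 0.06797704]
[0.8091, -0.7318, 0.0006, 0.0, 0.0, -0.1986]
[[ 0.95  0.32  0.  ]
 [ 0.32 -0.95 -0.  ]
 [ 0.    0.   -1.  ]]
[[-0.001 -0.952 -0.305  0.079]
 [ 1.    -0.001  0.    -0.001]
 [-0.001 -0.305  0.952 -0.124]
 [ 0.     0.     0.     1.   ]]
```

>>> {"api": "carry_out", "payload": {
  "increments": [
    [[0.81, -0.73, 0, 0, 0, -0.18], [0.81, -0.73, 0, 0, 0, -0.18], [0.81, -0.73, 0, 0, 0, -0.18], [0.81, -0.73, 0, 0, 0, -0.18], [0.81, -0.73, 0, 0, 0, -0.18]]
  ],
  "jaw": 0
}}

```text
clock: 1.48
tcp_pos: [0.3369, -0.2716, 0.2506]
orientation: [0.001, 0.806, 0.591, 0.0]
wrist_force: [1.2, 0.4, 0.6]
finger_gap: 0.0856
grip_force: 0.0
```

```bash
python3 - <<'E'
from h import *
s=env.get_state();print(s['joint_pos'],s['tcp_pos'],rows([.45,-.07,.22],.11))
E
```

```text
[-8.64671661e-01  3.69682139e-02 -2.90518460e-01  1.24215555e+00
  1.27503554e-04  1.01109469e+00] [ 0.3368522  -0.27164698  0.25056956] [0.4527, 0.0947, 0.061, 0.0001, 0.0001, -0.066]
```

>>> {"api": "carry_out", "payload": {
  "increments": [
    [[0.45, 0.095, 0.06, 0, 0, -0.066], [0.45, 0.095, 0.06, 0, 0, -0.066], [0.45, 0.095, 0.06, 0, 0, -0.066], [0.45, 0.095, 0.06, 0, 0, -0.066], [0.45, 0.095, 0.06, 0, 0, -0.066]]
  ],
  "jaw": 0
}}

```text
clock: 2.1
tcp_pos: [0.4509, -0.071, 0.2199]
orientation: [-0.0, 0.667, 0.745, 0.0]
wrist_force: [-0.1, -0.1, -0.4]
finger_gap: 0.0853
grip_force: 0.0
```

```bash
cat >> h.py <<'E'
def circ(P,a,rad,lo,hi):
    Q=P[(np.hypot(P[:,0]-a[0],P[:,1]-a[1])<rad)&(P[:,2]>lo)&(P[:,2]<hi)]
    if len(Q)<10: return None
    A=np.c_[2*Q[:,:2],np.ones(len(Q))]; s=np.linalg.lstsq(A,(Q[:,:2]**2).sum(1),rcond=None)[0]
    return s[:2].round(4).tolist(),float(np.sqrt(s[2]+s[:2]@s[:2]).round(4)),((Q.min(0)+Q.max(0))/2).round(4).tolist(),(Q.max(0)-Q.min(0)).round(3).tolist(),len(Q)
def wrist(fn=None):
    st=env.get_state(); c=env.read_camera('wrist')
    if fn: cv2.imwrite('pics/'+fn,c['frame'])
    P=cloud(c,st).reshape(-1,3); return P[np.isfinite(P).all(1)],st
E
python3 - <<'E'
from h import *
P,s=wrist('w1.png'); print(s['tcp_pos'],s['orientation'],s['joint_pos'])
print(P.min(0),P.max(0))
for a in((.453,-.072),(.444,.068),(.452,.189)): print(circ(P,a,.045,.07,.09))
for a in((.413,-.183),(.437,.321)): print(circ(P,a,.042,.009,.018),circ(P,a,.03,.03,.05))
E
```

```text
[ 0.45086721 -0.07096121  0.21990047] [-2.50394713e-04  6.67347817e-01  7.44746149e-01  3.87816426e-05] [-3.32462283e-01  9.75997207e-02 -3.00836481e-01  1.17279166e+00
  2.65671984e-04  1.12882150e+00]
[-0.58508066 -1.4764683  -0.85870965] [0.79939318 0.23413725 0.29164383]
([0.4533, -0.0709], 0.0294, [0.4531, -0.0718, 0.0764], [0.064, 0.064, 0.013], 1859)
([0.4446, 0.0663], 0.0297, [0.4448, 0.054, 0.0788], [0.068, 0.04, 0.018], 1241)
None
([0.4121, -0.1837], 0.0272, [0.4119, -0.1836, 0.0135], [0.072, 0.072, 0.009], 2788) ([0.4122, -0.182], 0.0082, [0.4121, -0.1835, 0.0369], [0.022, 0.023, 0.014], 467)
None None
```

View pics/w1.png

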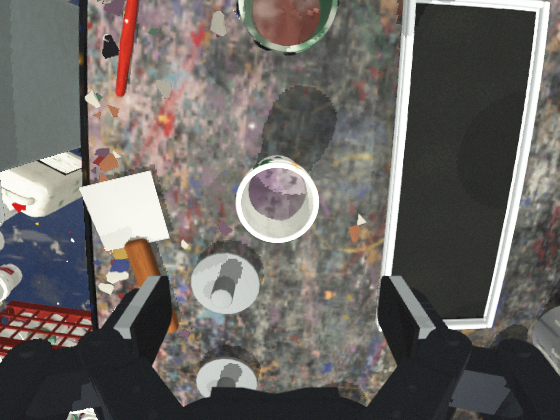

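The wrist view shows the blue tub at (278,200), the cover next to it at (225,285), and the tray on the right.

```bash
python3 - <<'E'
from h import *
print(rows([.4532,-.0714,.12]),rows([.4532,-.0714,.064]))
E
```

```text
[0.0011, 0.0059, 0.2002, -0.0001, 0.0, 0.0] [0.0011, 0.0059, 0.3122, -0.0001, 0.0, 0.0]
```

>>> {"api": "carry_out", "payload": {
  "increments": [
    [[0.001, 0.006, 0.1, 0, 0, 0], [0.001, 0.006, 0.2, 0, 0, 0], [0.001, 0.006, 0.27, 0, 0, 0], [0.001, 0.006, 0.312, 0, 0, 0], [0.001, 0.006, 0.312, 0, 0, 0]]
  ],
  "jaw": 0
}}

```text
clock: 2.78
tcp_pos: [0.4514, -0.0735, 0.0631]
orientation: [-0.001, 0.67, 0.742, -0.001]
wrist_force: [0.7, -0.2, 0.2]
finger_gap: 0.0853
grip_force: 0.0
```

>>> {"api": "carry_out", "payload": {
  "increments": [
    [[0, 0, 0, 0, 0, 0], [0, 0, 0, 0, 0, 0], [0, 0, 0, 0, 0, 0], [0, 0, 0, 0, 0, 0], [0, 0, 0, 0, 0, 0]]
  ],
  "jaw": 1,
  "squeeze": 60
}}

```text
clock: 3.4
tcp_pos: [0.454, -0.0735, 0.0661]
orientation: [0.002, 0.669, 0.743, 0.0]
wrist_force: [-2.2, -1.0, 5.8]
finger_gap: 0.0608
grip_force: 64.2
```

>>> {"api": "carry_out", "payload": {
  "increments": [
    [[0, 0, 0, 0, 0, 0], [0, 0, 0, 0, 0, 0], [0, 0, -0.02, 0, 0, 0], [0, 0, -0.06, 0, 0, 0], [0, 0, -0.1, 0, 0, 0]]
  ]
}}

```text
clock: 4.03
tcp_pos: [0.4531, -0.0727, 0.1155]
orientation: [0.0, 0.669, 0.743, 0.0]
wrist_force: [0.2, 0.0, -3.0]
finger_gap: 0.0603
grip_force: 65.5
```

```bash
python3 - <<'E'
from h import *
s=env.get_state(); print(s['tcp_pos'],s['wrist_force'],s['finger_gap'],s['grip_force'])
print(rows([.630,-.150,.13],.11))
E
```

```text
[ 0.45306543 -0.07273266  0.11548658] [ 0.18090693  0.01210922 -3.03933777] 0.060250762264140674 65.52593841101043
[-0.1905, 0.3359, -0.0289, 0.0, 0.0, -0.0009]
```

>>> {"api": "carry_out", "payload": {
  "increments": [
    [[-0.06, 0.1, -0.03, 0, 0, 0], [-0.13, 0.22, -0.03, 0, 0, 0], [-0.19, 0.336, -0.03, 0, 0, 0], [-0.19, 0.336, -0.03, 0, 0, 0], [-0.19, 0.336, -0.03, 0, 0, 0]]
  ]
}}

```text
clock: 4.65
tcp_pos: [0.6298, -0.1497, 0.1288]
orientation: [-0.001, 0.669, 0.743, -0.0]
wrist_force: [-0.3, -0.9, -2.2]
finger_gap: 0.0603
grip_force: 66.4
```

```bash
python3 - <<'E'
from h import *
P,s=wrist('w2.png'); print(s['tcp_pos'],s['grip_force'],s['finger_gap'])
T=P[(P[:,2]>.026)&(P[:,2]<.034)&(P[:,0]>.5)&(P[:,0]<.72)&(P[:,1]>-.26)&(P[:,1]<.1)]
print(cv2.minAreaRect(T[:,:2].astype(np.float32)),T.min(0),T.max(0))
print(circ(P,(s['tcp_pos'][0],s['tcp_pos'][1]),.045,.12,.16))
print(rows([.630,-.150,.10],.11),rows([.630,-.150,.0885],.11))
E
```

```text
[ 0.62978334 -0.14974181  0.12884027] 66.3528404472163 0.06033855341818651
((0.624807596206665, -0.10118386894464493), (0.12491467595100403, 0.16653187572956085), 6.166360378265381) [ 0.55504665 -0.18904917  0.0260001 ] [ 0.69546164 -0.01246846  0.0328039 ]
([0.6295, -0.145], 0.0307, [0.6292, -0.1479, 0.14], [0.088, 0.065, 0.04], 18951)
[-0.0018, 0.0022, 0.0581, -0.0003, -0.0002, -0.0009] [-0.0018, 0.0022, 0.0811, -0.0003, -0.0002, -0.0009]
```

View pics/w2.png

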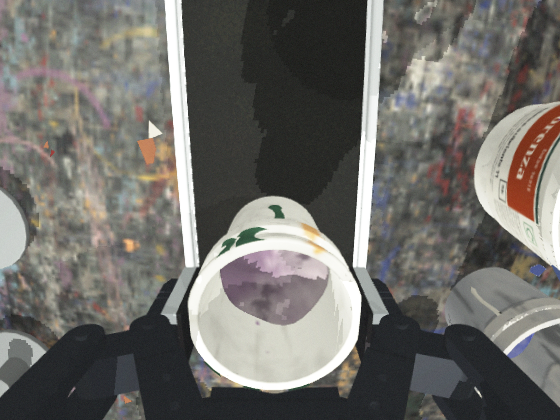

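The tub hangs upright at (275,310), centred over the tray between its lips at x≈190 and 365. I'll lower it now.

>>> {"api": "carry_out", "payload": {
  "increments": [
    [[-0.001, 0.001, 0.03, 0, 0, 0], [-0.001, 0.001, 0.06, 0, 0, 0], [-0.001, 0.001, 0.075, 0, 0, 0], [-0.001, 0.001, 0.08, 0, 0, 0], [-0.001, 0.001, 0.081, 0, 0, 0]]
  ]
}}

```text
clock: 5.32
tcp_pos: [0.6306, -0.1502, 0.0888]
orientation: [0.0, 0.669, 0.743, -0.0]
wrist_force: [-0.4, -0.0, -1.7]
finger_gap: 0.0605
grip_force: 66.4
```

```bash
python3 - <<'E'
from h import *
s=env.get_state(); print(s['tcp_pos'],s['wrist_force'],s['finger_gap'],s['grip_force'])
E
```

```text
[ 0.63060288 -0.15022414  0.08880613] [-3.78378705e-01 -9.00372253e-04 -1.73456170e+00] 0.06048222463303284 66.35752512782346
```

>>> {"api": "carry_out", "payload": {
  "increments": [
    [[0, 0, 0.002, 0, 0, 0], [0, 0, 0.004, 0, 0, 0], [0, 0, 0.004, 0, 0, 0]]
  ]
}}

```text
clock: 5.7
tcp_pos: [0.6311, -0.1505, 0.0882]
orientation: [0.001, 0.669, 0.743, 0.0]
wrist_force: [-2.6, -0.3, 5.9]
finger_gap: 0.0605
grip_force: 67.0
```

>>> {"api": "carry_out", "payload": {
  "increments": [
    [[0, 0, 0, 0, 0, 0], [0, 0, 0, 0, 0, 0], [0, 0, 0, 0, 0, 0], [0, 0, -0.06, 0, 0, 0], [0, 0, -0.16, 0, 0, 0]]
  ],
  "jaw": 0
}}

```text
clock: 6.32
tcp_pos: [0.6292, -0.1497, 0.1652]
orientation: [-0.002, 0.669, 0.743, -0.001]
wrist_force: [1.3, 0.4, -0.4]
finger_gap: 0.0849
grip_force: 0.0
```

```bash
python3 - <<'E'
from h import *
s=env.get_state(); print(s['tcp_pos'],s['finger_gap']); print(rows([.445,.069,.19],.11))
E
```

```text
[ 0.62916903 -0.14970709  0.16518107] 0.08489793695541525
[0.4734, -0.3211, -0.0472, -0.0007, -0.0003, -0.0009]
```

>>> {"api": "carry_out", "payload": {
  "increments": [
    [[0.1, -0.06, -0.047, 0, 0, 0], [0.2, -0.13, -0.047, 0, 0, 0], [0.3, -0.2, -0.047, 0, 0, 0], [0.4, -0.27, -0.047, 0, 0, 0], [0.473, -0.321, -0.047, 0, 0, 0]]
  ]
}}

```text
clock: 6.95
tcp_pos: [0.4444, 0.0698, 0.1903]
orientation: [-0.0, 0.669, 0.743, 0.0]
wrist_force: [0.9, 0.1, 0.1]
finger_gap: 0.0854
grip_force: 0.0
```

>>> {"api": "carry_out", "payload": {
  "increments": [
    [[0, 0, 0, 0, 0, 0], [0, 0, 0, 0, 0, 0]]
  ]
}}

```text
clock: 7.2
tcp_pos: [0.4471, 0.0682, 0.1906]
orientation: [0.001, 0.669, 0.743, 0.0]
wrist_force: [-0.0, -0.4, -0.4]
finger_gap: 0.0851
grip_force: 0.0
```

```bash
python3 - <<'E'
from h import *
P,s=wrist(); print(s['tcp_pos'])
for a in((.445,.069),(.452,.189),(.63,-.15)): print(circ(P,a,.045,.075,.11))
for a in((.437,.321),): print(circ(P,a,.042,.009,.018),circ(P,a,.03,.03,.05))
E
```

```text
[0.44714919 0.06819122 0.1906029 ]
([0.4446, 0.0692], 0.0304, [0.4452, 0.0687, 0.0811], [0.068, 0.068, 0.012], 2474)
([0.452, 0.1882], 0.0303, [0.4519, 0.1813, 0.0814], [0.066, 0.05, 0.013], 1852)
None
None None
```

>>> {"api": "carry_out", "payload": {
  "increments": [
    [[0, 0, 0.08, 0, 0, 0], [0, 0, 0.16, 0, 0, 0], [0, 0, 0.22, 0, 0, 0], [0, 0, 0.244, 0, 0, 0], [0, 0, 0.244, 0, 0, 0]]
  ],
  "jaw": 0
}}

```text
clock: 7.88
tcp_pos: [0.4466, 0.0677, 0.0678]
orientation: [-0.001, 0.67, 0.743, -0.0]
wrist_force: [0.1, -0.6, -0.4]
finger_gap: 0.0856
grip_force: 0.0
```

>>> {"api": "carry_out", "payload": {
  "increments": [
    [[0, 0, 0, 0, 0, 0], [0, 0, 0, 0, 0, 0], [0, 0, 0, 0, 0, 0], [0, 0, 0, 0, 0, 0], [0, 0, 0, 0, 0, 0]]
  ],
  "jaw": 1,
  "squeeze": 60
}}

```text
clock: 8.5
tcp_pos: [0.4472, 0.0682, 0.0699]
orientation: [0.001, 0.669, 0.743, 0.001]
wrist_force: [-2.5, -0.3, 5.8]
finger_gap: 0.0628
grip_force: 64.3
```

>>> {"api": "carry_out", "payload": {
  "increments": [
    [[0, 0, 0, 0, 0, 0], [0, 0, 0, 0, 0, 0], [0, 0, -0.03, 0, 0, 0], [0, 0, -0.08, 0, 0, 0], [0, 0, -0.13, 0, 0, 0]]
  ]
}}

```text
clock: 9.12
tcp_pos: [0.4464, 0.0683, 0.1345]
orientation: [0.0, 0.669, 0.743, 0.0]
wrist_force: [1.1, -0.5, -3.2]
finger_gap: 0.063
grip_force: 50.3
```

```bash
python3 - <<'E'
from h import *
s=env.get_state(); print(s['tcp_pos'],s['wrist_force'],s['finger_gap'],s['grip_force'])
print(rows([.619,-.0515,.135],.11))
E
```

```text
[0.44640439 0.06834758 0.13447912] [ 1.12355655 -0.5121693  -3.19449244] 0.0629638902885252 50.294660917134024
[-0.2743, 0.3183, -0.0008, 0.0001, 0.0, -0.0009]
```

>>> {"api": "carry_out", "payload": {
  "increments": [
    [[-0.07, 0.08, 0, 0, 0, 0], [-0.14, 0.16, 0, 0, 0, 0], [-0.21, 0.24, 0, 0, 0, 0], [-0.274, 0.318, 0, 0, 0, 0], [-0.274, 0.318, 0, 0, 0, 0]]
  ]
}}

```text
clock: 9.75
tcp_pos: [0.6219, -0.0539, 0.133]
orientation: [0.001, 0.67, 0.742, 0.0]
wrist_force: [-0.7, 0.2, -2.6]
finger_gap: 0.063
grip_force: 66.8
```

```bash
python3 - <<'E'
from h import *
P,s=wrist('w3.png'); print(s['tcp_pos'],s['wrist_force'],s['grip_force'],s['finger_gap'])
for p in (s['tcp_pos'],(.63,-.15)):
    print(circ(P,p,.045,.095,.17))
    Q=P[np.hypot(*(P[:,:2]-np.array(p)[:2]).T)<.033]; print(np.percentile(Q[:,2],[50,90,98]))
print(rows([.619,-.0515,.0905],.11))
E
```

```text
[ 0.6219131  -0.05394976  0.13304679] [-0.65190835  0.20134856 -2.59607966] 66.75078739615856 0.06295172457550464
([0.6214, -0.0499], 0.0292, [0.6212, -0.0509, 0.1325], [0.088, 0.066, 0.075], 31028)
[0.1379264  0.19633639 0.20199723]
None
[0.08833765 0.08840742 0.08842728]
[0.0021, -0.0012, 0.0849, 0.0, -0.0, -0.0012]
```

View pics/w3.png

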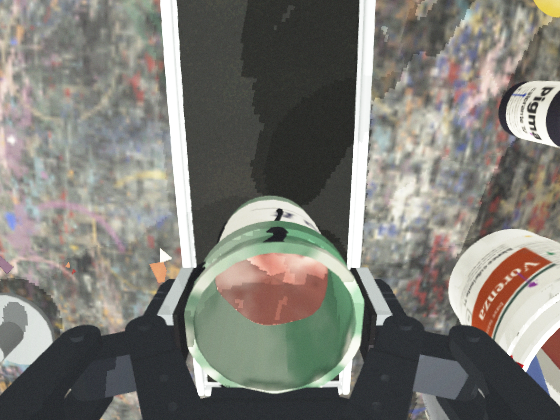

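The green tub is upright in the grip at (275,300), over the middle of the tray.

>>> {"api": "carry_out", "payload": {
  "increments": [
    [[0, 0, 0.04, 0, 0, 0], [0, 0, 0.075, 0, 0, 0], [0, 0, 0.084, 0, 0, 0], [0, 0, 0.087, 0, 0, 0], [0, 0, 0.089, 0, 0, 0]]
  ]
}}

```text
clock: 10.42
tcp_pos: [0.6166, -0.0506, 0.0919]
orientation: [-0.0, 0.669, 0.743, -0.001]
wrist_force: [-9.9, 1.2, 17.7]
finger_gap: 0.063
grip_force: 69.1
```

>>> {"api": "carry_out", "payload": {
  "increments": [
    [[0, 0, 0, 0, 0, 0], [0, 0, 0, 0, 0, 0]]
  ]
}}

```text
clock: 10.68
tcp_pos: [0.6167, -0.0506, 0.092]
orientation: [-0.0, 0.669, 0.743, -0.001]
wrist_force: [-8.0, 0.4, 12.9]
finger_gap: 0.0624
grip_force: 68.7
```

>>> {"api": "carry_out", "payload": {
  "increments": [
    [[0, 0, -0.002, 0, 0, 0], [0, 0, -0.002, 0, 0, 0], [0, 0, -0.002, 0, 0, 0], [0, 0, -0.06, 0, 0, 0], [0, 0, -0.18, 0, 0, 0]]
  ],
  "jaw": 0
}}

```text
clock: 11.3
tcp_pos: [0.6167, -0.051, 0.1764]
orientation: [-0.003, 0.669, 0.743, -0.002]
wrist_force: [1.2, -0.4, 0.8]
finger_gap: 0.0853
grip_force: 0.0
```

```bash
python3 - <<'E'
from h import *
s=env.get_state(); print(s['tcp_pos'],s['finger_gap']); print(rows([.452,.190,.19],.11))
E
```

```text
[ 0.61668979 -0.05095541  0.17644011] 0.08532708694329333
[0.5136, -0.2776, -0.0242, -0.0011, -0.0003, -0.0009]
```

>>> {"api": "carry_out", "payload": {
  "increments": [
    [[0.1, -0.05, -0.024, 0, 0, 0], [0.2, -0.11, -0.024, 0, 0, 0], [0.31, -0.17, -0.024, 0, 0, 0], [0.42, -0.23, -0.024, 0, 0, 0], [0.514, -0.278, -0.024, 0, 0, 0]]
  ]
}}

```text
clock: 11.92
tcp_pos: [0.4522, 0.1913, 0.1908]
orientation: [-0.0, 0.669, 0.743, 0.0]
wrist_force: [-0.0, 0.7, -0.2]
finger_gap: 0.0855
grip_force: 0.0
```

>>> {"api": "carry_out", "payload": {
  "increments": [
    [[0, 0, 0, 0, 0, 0], [0, 0, 0, 0, 0, 0], [0, 0, 0, 0, 0, 0]]
  ]
}}

```text
clock: 12.3
tcp_pos: [0.4547, 0.1889, 0.1907]
orientation: [0.0, 0.67, 0.742, 0.0]
wrist_force: [0.1, 0.1, -0.0]
finger_gap: 0.0855
grip_force: 0.0
```

```bash
python3 - <<'E'
from h import *
P,s=wrist(); print(s['tcp_pos'])
for a in((.452,.189),): 
    r=circ(P,a,.045,.075,.11); print(r); print(rows([*r[2][:2],.068],.11))
for a in((.437,.321),): print(circ(P,a,.042,.009,.018),circ(P,a,.03,.03,.05))
E
```

```text
[0.45467552 0.18886903 0.19069103]
([0.4523, 0.1899], 0.0305, [0.452, 0.1892, 0.0812], [0.066, 0.066, 0.012], 2508)
[0.0015, -0.0052, 0.2453, 0.0, 0.0, -0.0012]
([0.4388, 0.3193], 0.0246, [0.4385, 0.3138, 0.0139], [0.072, 0.052, 0.008], 4366) ([0.4384, 0.3217], 0.0074, [0.4382, 0.3214, 0.0368], [0.022, 0.018, 0.014], 755)
```

>>> {"api": "carry_out", "payload": {
  "increments": [
    [[0, -0.003, 0.08, 0, 0, 0], [0, -0.003, 0.16, 0, 0, 0], [0, -0.003, 0.22, 0, 0, 0], [0, -0.003, 0.244, 0, 0, 0], [0, -0.003, 0.244, 0, 0, 0]]
  ],
  "jaw": 0
}}

```text
clock: 12.98
tcp_pos: [0.4523, 0.1889, 0.0683]
orientation: [-0.0, 0.67, 0.743, -0.001]
wrist_force: [1.1, 0.0, 1.3]
finger_gap: 0.0856
grip_force: 0.0
```

>>> {"api": "carry_out", "payload": {
  "increments": [
    [[0, 0, 0, 0, 0, 0], [0, 0, 0, 0, 0, 0], [0, 0, 0, 0, 0, 0], [0, 0, 0, 0, 0, 0], [0, 0, 0, 0, 0, 0]]
  ],
  "jaw": 1,
  "squeeze": 60
}}

```text
clock: 13.6
tcp_pos: [0.4534, 0.1898, 0.0704]
orientation: [0.001, 0.669, 0.743, 0.001]
wrist_force: [-0.9, -1.0, 6.8]
finger_gap: 0.0625
grip_force: 65.3
```

>>> {"api": "carry_out", "payload": {
  "increments": [
    [[0, 0, 0, 0, 0, 0], [0, 0, 0, 0, 0, 0], [0, 0, -0.03, 0, 0, 0], [0, 0, -0.08, 0, 0, 0], [0, 0, -0.14, 0, 0, 0]]
  ]
}}

```text
clock: 14.22
tcp_pos: [0.4518, 0.1895, 0.1399]
orientation: [-0.0, 0.669, 0.743, -0.0]
wrist_force: [1.0, -0.1, -1.5]
finger_gap: 0.0624
grip_force: 66.5
```

```bash
python3 - <<'E'
from h import *
s=env.get_state(); print(s['tcp_pos'],s['wrist_force'],s['finger_gap'],s['grip_force'])
print(rows([.608,.047,.138],.11))
E
```

```text
[0.45183886 0.18952535 0.13992552] [ 1.01626039 -0.06565068 -1.48948786] 0.06244598216100039 66.47485665936983
[-0.316, 0.281, 0.0037, -0.0001, 0.0, -0.0009]
```

>>> {"api": "carry_out", "payload": {
  "increments": [
    [[-0.11, 0.02, 0, 0, 0, 0], [-0.22, 0.04, 0, 0, 0, 0], [-0.28, 0.1, 0, 0, 0, 0], [-0.31, 0.2, 0, 0, 0, 0], [-0.316, 0.281, 0, 0, 0, 0]]
  ]
}}

```text
clock: 14.85
tcp_pos: [0.6105, 0.0456, 0.1399]
orientation: [0.001, 0.67, 0.742, 0.0]
wrist_force: [1.1, 0.3, -1.0]
finger_gap: 0.0627
grip_force: 66.6
```

>>> {"api": "carry_out", "payload": {
  "increments": [
    [[0, 0, 0, 0, 0, 0], [0, 0, 0, 0, 0, 0]]
  ]
}}

```text
clock: 15.1
tcp_pos: [0.6076, 0.0472, 0.1387]
orientation: [-0.001, 0.669, 0.743, -0.001]
wrist_force: [-0.6, -0.0, -2.6]
finger_gap: 0.0624
grip_force: 67.0
```

```bash
python3 - <<'E'
from h import *
P,s=wrist(); print(s['tcp_pos'],s['wrist_force'],s['grip_force'],s['finger_gap'])
print(rows([.608,.047,.0925],.11))
E
```

```text
[0.60763837 0.04718502 0.13874278] [-0.55256351 -0.01258624 -2.60887125] 67.01908326351258 0.06239102420009669
[-0.0008, 0.0015, 0.0928, -0.0002, -0.0, -0.0009]
```

>>> {"api": "carry_out", "payload": {
  "increments": [
    [[0, 0, 0.04, 0, 0, 0], [0, 0, 0.08, 0, 0, 0], [0, 0, 0.09, 0, 0, 0], [0, 0, 0.094, 0, 0, 0], [0, 0, 0.096, 0, 0, 0]]
  ]
}}

```text
clock: 15.78
tcp_pos: [0.6079, 0.0472, 0.0925]
orientation: [0.0, 0.669, 0.743, -0.0]
wrist_force: [-6.8, 0.3, 10.4]
finger_gap: 0.0624
grip_force: 68.3
```

>>> {"api": "carry_out", "payload": {
  "increments": [
    [[0, 0, 0, 0, 0, 0], [0, 0, 0, 0, 0, 0]]
  ]
}}

```text
clock: 16.02
tcp_pos: [0.6084, 0.0472, 0.0925]
orientation: [0.0, 0.669, 0.743, 0.0]
wrist_force: [-5.4, 0.8, 6.5]
finger_gap: 0.0624
grip_force: 67.9
```

>>> {"api": "carry_out", "payload": {
  "increments": [
    [[0, 0, -0.002, 0, 0, 0], [0, 0, -0.002, 0, 0, 0], [0, 0, -0.002, 0, 0, 0], [0, 0, -0.06, 0, 0, 0], [0, 0, -0.18, 0, 0, 0]]
  ],
  "jaw": 0
}}

```text
clock: 16.65
tcp_pos: [0.6065, 0.0471, 0.1786]
orientation: [-0.002, 0.669, 0.743, -0.002]
wrist_force: [0.4, -0.3, 0.1]
finger_gap: 0.0854
grip_force: 0.0
```

```bash
python3 - <<'E'
from h import *
P,s=wrist(); print(s['tcp_pos'],s['finger_gap']); print(rows([.4383,.3208,.16],.11))
for cam in('top',):
    c=save(cam,cam+'1.png'); W=cloud(c).reshape(-1,3); W=W[np.isfinite(W).all(1)]
    for a in((.63,-.15),(.619,-.0515),(.608,.047)): print(circ(W,a,.045,.09,.115))
    print([(np.round(d['position'],3).tolist(),round(d['score'],2)) for d in env.find_in(cam,'lid_1')])
    for a in((.4123,-.184),(.4383,.3208),(.421,-.3137)): print(circ(W,a,.042,.009,.018),circ(W,a,.03,.03,.05))
E
```

```text
[0.60654361 0.04706649 0.1785814 ] 0.08539348247893791
[0.5808, -0.2874, 0.0558, 0.0014, 0.0002, -0.0009]
([0.6298, -0.1505], 0.0296, [0.6289, -0.1511, 0.0981], [0.063, 0.064, 0.016], 153)
([0.6131, -0.0523], 0.0306, [0.6137, -0.0511, 0.1005], [0.065, 0.066, 0.021], 179)
([0.6062, 0.0428], 0.0295, [0.6103, 0.0192, 0.0999], [0.05, 0.012, 0.019], 40)
[([0.422, -0.308, 0.016], 0.98), ([0.415, -0.186, 0.014], 0.69)]
([0.4123, -0.1864], 0.0266, [0.4121, -0.1857, 0.0132], [0.067, 0.07, 0.008], 438) ([0.412, -0.1856], 0.0079, [0.4122, -0.1865, 0.0372], [0.019, 0.021, 0.014], 54)
([0.4395, 0.3311], 0.0218, [0.4402, 0.3408, 0.0132], [0.065, 0.033, 0.008], 150) ([0.438, 0.3237], 0.0063, [0.4384, 0.3253, 0.0406], [0.019, 0.011, 0.008], 24)
([0.4213, -0.3157], 0.0266, [0.421, -0.3159, 0.0132], [0.07, 0.067, 0.008], 408) ([0.4214, -0.3138], 0.0079, [0.4223, -0.3141, 0.038], [0.019, 0.021, 0.013], 54)
```

>>> {"api": "carry_out", "payload": {
  "increments": [
    [[0.11, -0.05, 0, 0, 0, 0], [0.22, -0.11, 0, 0, 0, 0], [0.34, -0.17, 0, 0, 0, 0], [0.46, -0.23, 0, 0, 0, 0], [0.58, -0.287, 0.055, 0, 0, 0]]
  ]
}}

```text
clock: 17.42
tcp_pos: [0.444, 0.308, 0.1597]
orientation: [0.001, 0.669, 0.743, 0.001]
wrist_force: [1.5, -0.2, -1.0]
finger_gap: 0.0856
grip_force: 0.0
```

>>> {"api": "carry_out", "payload": {
  "increments": [
    [[0, 0, 0, 0, 0, 0], [0, 0, 0, 0, 0, 0], [0, 0, 0, 0, 0, 0]]
  ],
  "jaw": 0.4
}}

```text
clock: 17.8
tcp_pos: [0.4455, 0.3051, 0.1595]
orientation: [0.0, 0.67, 0.742, 0.0]
wrist_force: [0.4, -0.5, 0.1]
finger_gap: 0.0513
grip_force: 0.0
```

```bash
python3 - <<'E'
from h import *
P,s=wrist('w4.png'); print(s['tcp_pos'],s['finger_gap'])
for a in((.4383,.3208),): 
    k=circ(P,a,.03,.03,.05);print(circ(P,a,.042,.009,.018),k); print(rows([*k[2][:2],.035],.11))
E
```

```text
[0.44551962 0.30511604 0.1594632 ] 0.05126069353657848
([0.4384, 0.3235], 0.0268, [0.4383, 0.3237, 0.0138], [0.072, 0.072, 0.008], 5906) ([0.4384, 0.3244], 0.0078, [0.4386, 0.3239, 0.0367], [0.022, 0.021, 0.013], 818)
[0.039, -0.0103, 0.2492, 0.0001, 0.0, -0.0013]
```

View pics/w4.png

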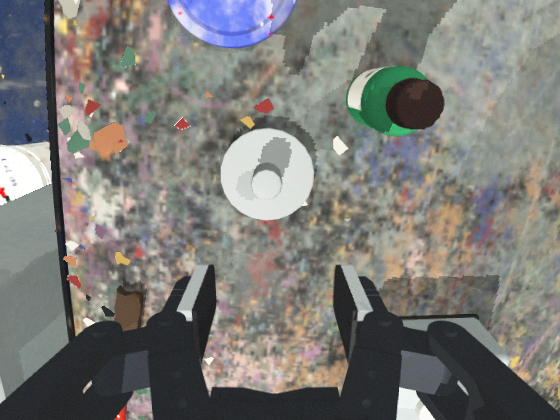

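The cover lies at (267,175) with its knob at (267,182). The dye bottle at (400,100) is clear of the gripper by more than 1 cm.

>>> {"api": "carry_out", "payload": {
  "increments": [
    [[0.039, -0.01, 0.06, 0, 0, 0], [0.039, -0.01, 0.14, 0, 0, 0], [0.039, -0.01, 0.21, 0, 0, 0], [0.039, -0.01, 0.24, 0, 0, 0], [0.039, -0.01, 0.249, 0, 0, 0]]
  ]
}}

```text
clock: 18.48
tcp_pos: [0.4379, 0.3242, 0.0346]
orientation: [-0.0, 0.67, 0.742, -0.0]
wrist_force: [0.8, 0.3, 0.4]
finger_gap: 0.0513
grip_force: 0.0
```

>>> {"api": "carry_out", "payload": {
  "increments": [
    [[0, 0, 0, 0, 0, 0], [0, 0, 0, 0, 0, 0], [0, 0, 0, 0, 0, 0], [0, 0, 0, 0, 0, 0], [0, 0, 0, 0, 0, 0]]
  ],
  "jaw": 1,
  "squeeze": 50
}}

```text
clock: 19.1
tcp_pos: [0.4387, 0.3255, 0.0364]
orientation: [0.001, 0.669, 0.743, 0.001]
wrist_force: [0.2, -1.6, 5.3]
finger_gap: 0.0208
grip_force: 49.1
```

```bash
python3 - <<'E'
from h import *
s=env.get_state(); print(s['tcp_pos'],s['wrist_force'],s['finger_gap'],s['grip_force'])
E
```

```text
[0.43871823 0.32549663 0.03640916] [ 0.19446762 -1.56485619  5.27987408] 0.020780788002296557 49.134156703948975
```

>>> {"api": "carry_out", "payload": {
  "increments": [
    [[0, 0, -0.02, 0, 0, 0], [0, 0, -0.08, 0, 0, 0], [0, 0, -0.18, 0, 0, 0], [0, 0, -0.3, 0, 0, 0], [0, 0, -0.3, 0, 0, 0]]
  ]
}}

```text
clock: 19.73
tcp_pos: [0.4401, 0.3266, 0.1908]
orientation: [0.002, 0.669, 0.743, 0.005]
wrist_force: [0.9, 0.7, -1.0]
finger_gap: 0.0201
grip_force: 48.9
```

```bash
python3 - <<'E'
from h import *
s=env.get_state(); print(s['tcp_pos'],s['wrist_force'],s['finger_gap'],s['grip_force'])
for cam in('top','scene'):
    c=save(cam,cam+'2.png'); W=cloud(c).reshape(-1,3); W=W[np.isfinite(W).all(1)]
    for a in((.63,-.15),(.615,-.0515),(.608,.047)): print(circ(W,a,.045,.09,.112))
    for a in((.4123,-.184),(.421,-.3137)): print(circ(W,a,.03,.03,.05))
print(rows([.608,.047,.185],.11))
E
```

```text
[0.44011064 0.32657162 0.1907936 ] [ 0.89080097  0.68068279 -1.04351723] 0.02010369359331878 48.941073417663574
([0.63, -0.1505], 0.0296, [0.6296, -0.151, 0.0976], [0.063, 0.063, 0.015], 146)
([0.6131, -0.0523], 0.0306, [0.614, -0.0511, 0.1004], [0.065, 0.066, 0.021], 175)
([0.6065, 0.0442], 0.0306, [0.6076, 0.0455, 0.1003], [0.064, 0.064, 0.02], 175)
([0.412, -0.1856], 0.0079, [0.4122, -0.1859, 0.038], [0.019, 0.021, 0.014], 53)
([0.4214, -0.3134], 0.0081, [0.4223, -0.3133, 0.037], [0.02, 0.021, 0.013], 56)
([0.6302, -0.1452], 0.0295, [0.6302, -0.1464, 0.0959], [0.065, 0.068, 0.012], 108)
([0.6141, -0.0477], 0.03, [0.6149, -0.0467, 0.0984], [0.071, 0.068, 0.016], 184)
([0.6071, 0.0489], 0.0302, [0.6064, 0.0488, 0.0987], [0.067, 0.067, 0.017], 206)
([0.4112, -0.1795], 0.0079, [0.4112, -0.1805, 0.0354], [0.019, 0.018, 0.01], 33)
([0.4209, -0.3103], 0.0088, [0.42, -0.3114, 0.0353], [0.019, 0.023, 0.01], 30)
[-0.5888, 0.2809, 0.0019, 0.0003, -0.0001, -0.0009]
```

>>> {"api": "carry_out", "payload": {
  "increments": [
    [[-0.11, 0.05, 0, 0, 0, 0], [-0.23, 0.11, 0, 0, 0, 0], [-0.35, 0.17, 0, 0, 0, 0], [-0.47, 0.22, 0, 0, 0, 0], [-0.589, 0.279, 0, 0, 0, 0]]
  ]
}}

```text
clock: 20.45
tcp_pos: [0.598, 0.058, 0.1829]
orientation: [-0.001, 0.669, 0.743, -0.001]
wrist_force: [1.4, -0.1, -0.2]
finger_gap: 0.0206
grip_force: 49.0
```

>>> {"api": "carry_out", "payload": {
  "increments": [
    [[0, 0, 0, 0, 0, 0], [0, 0, 0, 0, 0, 0], [0, 0, 0, 0, 0, 0]]
  ]
}}

```text
clock: 20.82
tcp_pos: [0.5974, 0.0611, 0.1842]
orientation: [-0.001, 0.669, 0.744, -0.001]
wrist_force: [-1.1, -0.5, 0.8]
finger_gap: 0.0204
grip_force: 49.0
```

```bash
python3 - <<'E'
from h import *
P,s=wrist('w5.png'); print(s['tcp_pos'],s['wrist_force'],s['finger_gap'],s['grip_force'])
print(circ(P,s['tcp_pos'],.045,.1,.112),circ(P,s['tcp_pos'],.042,.15,.17))
print(rows([.607,.047,.15],.11),rows([.607,.047,.135],.11))
E
```

```text
[0.59739164 0.06106547 0.18418896] [-1.13563093 -0.51574898  0.79474939] 0.020413163419851436 48.98776888847351
([0.6054, 0.0403], 0.0392, [0.6126, 0.0738, 0.1044], [0.039, 0.011, 0.009], 95) ([0.5975, 0.0598], 0.0274, [0.5976, 0.0593, 0.1632], [0.072, 0.072, 0.013], 9486)
[-0.0303, 0.0158, 0.069, -0.0002, -0.0, -0.0006] [-0.0303, 0.0159, 0.099, -0.0002, -0.0, -0.0006]
```

View pics/w5.png

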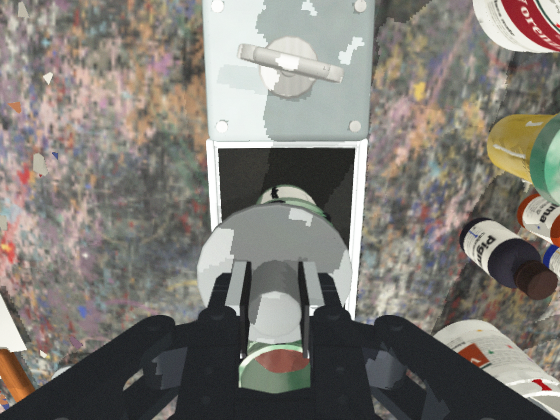

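The cover is held level at (275,260), and the key bow is visible at (290,62).

>>> {"api": "carry_out", "payload": {
  "increments": [
    [[-0.03, 0.016, 0, 0, 0, 0], [-0.03, 0.016, 0, 0, 0, 0], [-0.03, 0.016, 0.03, 0, 0, 0], [-0.03, 0.016, 0.06, 0, 0, 0], [-0.03, 0.016, 0.06, 0, 0, 0]]
  ]
}}

```text
clock: 21.5
tcp_pos: [0.6065, 0.0458, 0.1525]
orientation: [-0.002, 0.669, 0.743, -0.001]
wrist_force: [0.5, 0.2, 0.7]
finger_gap: 0.0207
grip_force: 49.0
```

```bash
python3 - <<'E'
from h import *
P,s=wrist(); print(s['tcp_pos'],s['wrist_force'])
print(rows([.607,.047,.136],.11))
E
```

```text
[0.60646403 0.04583242 0.15248371] [0.546634   0.23313371 0.72289634]
[0.0024, 0.0001, 0.0351, -0.0004, -0.0001, -0.0009]
```

>>> {"api": "carry_out", "payload": {
  "increments": [
    [[0.001, 0, 0.012, 0, 0, 0], [0.001, 0, 0.024, 0, 0, 0], [0.001, 0, 0.03, 0, 0, 0], [0.001, 0, 0.034, 0, 0, 0], [0.001, 0, 0.034, 0, 0, 0]]
  ]
}}

```text
clock: 22.18
tcp_pos: [0.608, 0.0461, 0.1378]
orientation: [-0.0, 0.669, 0.743, -0.0]
wrist_force: [0.5, 0.0, -0.1]
finger_gap: 0.0204
grip_force: 49.0
```

>>> {"api": "carry_out", "payload": {
  "increments": [
    [[0, 0, 0.002, 0, 0, 0], [0, 0, 0.002, 0, 0, 0]]
  ]
}}

```text
clock: 22.42
tcp_pos: [0.6081, 0.0461, 0.137]
orientation: [0.0, 0.669, 0.743, -0.0]
wrist_force: [0.3, -0.4, -0.0]
finger_gap: 0.0205
grip_force: 49.0
```

>>> {"api": "carry_out", "payload": {
  "increments": [
    [[0, 0, 0.003, 0, 0, 0], [0, 0, 0.005, 0, 0, 0], [0, 0, 0.005, 0, 0, 0]]
  ]
}}

```text
clock: 22.8
tcp_pos: [0.6083, 0.0461, 0.1353]
orientation: [0.0, 0.669, 0.743, 0.0]
wrist_force: [-1.0, -0.2, 3.7]
finger_gap: 0.02
grip_force: 49.6
```

>>> {"api": "carry_out", "payload": {
  "increments": [
    [[0, 0, 0, 0, 0, 0], [0, 0, 0, 0, 0, 0], [0, 0, 0, 0, 0, 0], [0, 0, -0.06, 0, 0, 0], [0, 0, -0.14, 0, 0, 0]]
  ],
  "jaw": 0.4
}}

```text
clock: 23.42
tcp_pos: [0.6072, 0.0462, 0.2037]
orientation: [-0.001, 0.669, 0.743, -0.001]
wrist_force: [1.0, -0.8, 0.1]
finger_gap: 0.0512
grip_force: 0.0
```

```bash
cat >> h.py <<'E'
def lidcheck(P,a):
    "disc plane z and tilt, knob centre"
    d=np.hypot(P[:,0]-a[0],P[:,1]-a[1]); Q=P[(d<.04)&(d>.013)&(P[:,2]>.085)&(P[:,2]<.125)]
    if len(Q)<20: return None
    z=np.median(Q[:,2]); Q=Q[abs(Q[:,2]-z)<.006]
    s=np.linalg.lstsq(np.c_[Q[:,:2]-a[:2],np.ones(len(Q))],Q[:,2],rcond=None)[0]
    return 'z',round(s[2],4),'tilt deg',np.degrees(s[:2]).round(2).tolist(),'disc',((Q.min(0)+Q.max(0))/2).round(4).tolist(),(Q.max(0)-Q.min(0)).round(3).tolist(),'knob',circ(P,a,.03,.13,.155)
E
python3 - <<'E'
from h import *
P,s=wrist(); print(s['tcp_pos'])
print(lidcheck(P,(.608,.046)))
c=env.read_camera('top'); W=cloud(c).reshape(-1,3); W=W[np.isfinite(W).all(1)]; print(lidcheck(W,(.608,.046)))
print(rows([.4122,-.184,.19],.11), rows([.55,-.1,.2],.11))
E
```

```text
[0.60715792 0.04619919 0.20374027]
('z', np.float64(0.1126), 'tilt deg', [-0.26, -0.24], 'disc', [0.609, 0.0442, 0.111], [0.072, 0.072, 0.009], 'knob', ([0.6089, 0.0456], 0.0079, [0.609, 0.0449, 0.1362], [0.022, 0.022, 0.012], 1243))
('z', np.float64(0.111), 'tilt deg', [-1.43, -0.86], 'disc', [0.61, 0.0165, 0.1115], [0.058, 0.017, 0.011], 'knob', None)
[-0.4163, -0.4428, 0.0355, 0.0012, 0.0002, -0.0009] [-0.2779, -0.151, 0.0175, 0.0012, 0.0002, -0.0009]
```

>>> {"api": "carry_out", "payload": {
  "increments": [
    [[-0.08, -0.09, 0, 0, 0, 0], [-0.16, -0.18, 0, 0, 0, 0], [-0.25, -0.27, 0, 0, 0, 0], [-0.34, -0.36, 0.02, 0, 0, 0], [-0.416, -0.443, 0.035, 0, 0, 0]]
  ]
}}

```text
clock: 24.15
tcp_pos: [0.408, -0.185, 0.1864]
orientation: [0.0, 0.669, 0.743, -0.0]
wrist_force: [0.7, -0.4, 0.1]
finger_gap: 0.0513
grip_force: 0.0
```

>>> {"api": "carry_out", "payload": {
  "increments": [
    [[0, 0, 0, 0, 0, 0], [0, 0, 0, 0, 0, 0], [0, 0, 0, 0, 0, 0]]
  ]
}}

```text
clock: 24.52
tcp_pos: [0.4102, -0.183, 0.187]
orientation: [0.0, 0.669, 0.744, 0.0]
wrist_force: [-0.0, -0.5, -0.0]
finger_gap: 0.0515
grip_force: 0.0
```

```bash
python3 - <<'E'
from h import *
P,s=wrist(); print(s['tcp_pos'],s['finger_gap'])
for a in((.4122,-.1838),): 
    k=circ(P,a,.03,.03,.05);print(circ(P,a,.042,.009,.018),k); print(rows([*(k[2] if k else a)[:2],.035],.11))
print(circ(P,(.63,-.149),.045,.09,.112))
E
```

```text
[ 0.41022581 -0.18301599  0.18698412] 0.05148391654995582
([0.4125, -0.1838], 0.0268, [0.4125, -0.1834, 0.0138], [0.071, 0.071, 0.008], 4665) ([0.4123, -0.1828], 0.0078, [0.4123, -0.1838, 0.0369], [0.021, 0.022, 0.013], 644)
[-0.0022, 0.0037, 0.304, 0.0, 0.0, -0.0006]
([0.5969, -0.1586], 0.0085, [0.6017, -0.1575, 0.0922], [0.011, 0.019, 0.004], 54)
```

>>> {"api": "carry_out", "payload": {
  "increments": [
    [[-0.001, 0.004, 0.08, 0, 0, 0], [-0.001, 0.004, 0.17, 0, 0, 0], [-0.001, 0.004, 0.25, 0, 0, 0], [-0.001, 0.004, 0.29, 0, 0, 0], [-0.001, 0.004, 0.304, 0, 0, 0]]
  ]
}}

```text
clock: 25.2
tcp_pos: [0.4114, -0.1826, 0.0337]
orientation: [-0.001, 0.668, 0.744, -0.0]
wrist_force: [-0.1, 0.2, 1.1]
finger_gap: 0.0513
grip_force: 0.0
```

>>> {"api": "carry_out", "payload": {
  "increments": [
    [[0, 0, 0, 0, 0, 0], [0, 0, 0, 0, 0, 0], [0, 0, 0, 0, 0, 0], [0, 0, 0, 0, 0, 0], [0, 0, 0, 0, 0, 0]]
  ],
  "jaw": 1,
  "squeeze": 50
}}

```text
clock: 25.82
tcp_pos: [0.4124, -0.1845, 0.0359]
orientation: [0.001, 0.669, 0.743, 0.0]
wrist_force: [0.2, 0.8, 4.9]
finger_gap: 0.0201
grip_force: 49.1
```

>>> {"api": "carry_out", "payload": {
  "increments": [
    [[0, 0, -0.02, 0, 0, 0], [0, 0, -0.08, 0, 0, 0], [0, 0, -0.18, 0, 0, 0], [0, 0, -0.29, 0, 0, 0], [0, 0, -0.29, 0, 0, 0]]
  ]
}}

```text
clock: 26.45
tcp_pos: [0.4138, -0.1857, 0.1847]
orientation: [0.004, 0.669, 0.743, 0.0]
wrist_force: [-0.5, -0.4, -0.0]
finger_gap: 0.0201
grip_force: 48.9
```

```bash
python3 - <<'E'
from h import *
s=env.get_state(); print(s['tcp_pos'],s['finger_gap'],s['grip_force'])
print(rows([.63,-.1485,.18],.11))
E
```

```text
[ 0.4137884  -0.18572271  0.18470784] 0.020077557586644965 48.93811583518982
[0.0292, 0.4377, 0.0121, 0.001, 0.001, -0.0009]
```

>>> {"api": "carry_out", "payload": {
  "increments": [
    [[0.005, 0.1, 0, 0, 0, 0], [0.01, 0.2, 0, 0, 0, 0], [0.02, 0.3, 0, 0, 0, 0], [0.029, 0.39, 0, 0, 0, 0], [0.029, 0.438, 0, 0, 0, 0]]
  ]
}}

```text
clock: 27.08
tcp_pos: [0.629, -0.1459, 0.1784]
orientation: [-0.001, 0.669, 0.743, -0.0]
wrist_force: [-0.2, -0.1, -1.7]
finger_gap: 0.0204
grip_force: 49.1
```

>>> {"api": "carry_out", "payload": {
  "increments": [
    [[0, 0, 0.02, 0, 0, 0], [0, 0, 0.04, 0, 0, 0], [0, 0, 0.06, 0, 0, 0], [0, 0, 0.06, 0, 0, 0], [0, 0, 0.06, 0, 0, 0]]
  ]
}}

```text
clock: 27.7
tcp_pos: [0.6275, -0.1471, 0.1504]
orientation: [0.0, 0.669, 0.743, 0.0]
wrist_force: [-0.2, -0.6, 0.3]
finger_gap: 0.0202
grip_force: 49.1
```

```bash
python3 - <<'E'
from h import *
P,s=wrist(); print(s['tcp_pos'],s['wrist_force'],s['grip_force'],circ(P,s['tcp_pos'],.042,.118,.137))
print(rows([.63,-.1485,.131],.11))
c=env.read_camera('scene'); W=cloud(c).reshape(-1,3); W=W[np.isfinite(W).all(1)]; print(circ(W,(.63,-.149),.05,.09,.106))
E
```

```text
[ 0.6275127  -0.14708778  0.15037435] [-0.22417955 -0.57728391  0.33466082] 49.079883098602295 ([0.6275, -0.146], 0.0272, [0.6274, -0.1464, 0.1301], [0.071, 0.072, 0.014], 10027)
[-0.0032, 0.0041, 0.0391, 0.0001, 0.0001, -0.001]
([0.6296, -0.1453], 0.029, [0.6302, -0.1459, 0.0957], [0.065, 0.064, 0.011], 99)
```

>>> {"api": "carry_out", "payload": {
  "increments": [
    [[-0.003, 0.004, 0.01, 0, 0, 0], [-0.003, 0.004, 0.022, 0, 0, 0], [-0.003, 0.004, 0.032, 0, 0, 0], [-0.003, 0.004, 0.037, 0, 0, 0], [-0.003, 0.004, 0.037, 0, 0, 0]]
  ]
}}

```text
clock: 28.42
tcp_pos: [0.6298, -0.1481, 0.1311]
orientation: [-0.0, 0.669, 0.743, -0.0]
wrist_force: [0.4, 0.6, 0.0]
finger_gap: 0.0202
grip_force: 49.1
```

>>> {"api": "carry_out", "payload": {
  "increments": [
    [[0, 0, 0.002, 0, 0, 0], [0, 0, 0.004, 0, 0, 0], [0, 0, 0.004, 0, 0, 0]]
  ]
}}

```text
clock: 28.8
tcp_pos: [0.6301, -0.1482, 0.13]
orientation: [0.0, 0.669, 0.743, 0.0]
wrist_force: [-0.8, 0.7, 2.1]
finger_gap: 0.0201
grip_force: 49.4
```

>>> {"api": "carry_out", "payload": {
  "increments": [
    [[0, 0, 0, 0, 0, 0], [0, 0, 0, 0, 0, 0], [0, 0, 0, 0, 0, 0], [0, 0, -0.06, 0, 0, 0], [0, 0, -0.14, 0, 0, 0]]
  ],
  "jaw": 0.4
}}

```text
clock: 29.42
tcp_pos: [0.629, -0.1478, 0.1987]
orientation: [-0.001, 0.669, 0.743, -0.001]
wrist_force: [0.9, 0.7, 0.4]
finger_gap: 0.0512
grip_force: 0.0
```

```bash
python3 - <<'E'
from h import *
P,s=wrist(); print(s['tcp_pos'])
print(lidcheck(P,(.63,-.148)))
c=env.read_camera('top'); W=cloud(c).reshape(-1,3); W=W[np.isfinite(W).all(1)]; print(lidcheck(W,(.608,.046)))
for a in((.421,-.3137),):print(circ(W,a,.042,.009,.018),circ(W,a,.03,.03,.05))
print([(np.round(d['position'],3).tolist(),round(d['score'],2)) for d in env.find_in('top','lid_1')])
print(rows([.4215,-.313,.18],.11))
E
```

```text
[ 0.62903419 -0.14784801  0.19874148]
('z', np.float64(0.1076), 'tilt deg', [-0.13, -0.3], 'disc', [0.6306, -0.1479, 0.1064], [0.071, 0.072, 0.007], 'knob', ([0.6304, -0.1468], 0.0077, [0.6306, -0.1473, 0.1339], [0.021, 0.022, 0.008], 1147))
('z', np.float64(0.1114), 'tilt deg', [-0.09, 0.27], 'disc', [0.6085, 0.0425, 0.1115], [0.07, 0.069, 0.011], 'knob', ([0.6083, 0.0421], 0.008, [0.6088, 0.0422, 0.1373], [0.021, 0.018, 0.015], 61))
([0.4206, -0.3168], 0.0261, [0.4208, -0.3165, 0.0134], [0.07, 0.064, 0.009], 381) ([0.4213, -0.3138], 0.0081, [0.4211, -0.3137, 0.0377], [0.022, 0.021, 0.014], 54)
[([0.608, 0.043, 0.109], 0.87), ([0.42, -0.314, 0.012], 0.83)]
[-0.2831, -0.4521, 0.043, 0.0008, 0.0004, -0.0009]
```

Seated and level (z 0.1076, expected 0.107). Next is the last cover.

>>> {"api": "carry_out", "payload": {
  "increments": [
    [[-0.06, -0.09, 0, 0, 0, 0], [-0.12, -0.18, 0, 0, 0, 0], [-0.18, -0.27, 0.02, 0, 0, 0], [-0.24, -0.36, 0.04, 0, 0, 0], [-0.283, -0.452, 0.043, 0, 0, 0]]
  ]
}}

```text
clock: 30.2
tcp_pos: [0.4177, -0.3128, 0.176]
orientation: [-0.001, 0.669, 0.743, -0.0]
wrist_force: [0.8, -1.1, -0.0]
finger_gap: 0.0514
grip_force: 0.0
```

>>> {"api": "carry_out", "payload": {
  "increments": [
    [[0, 0, 0, 0, 0, 0], [0, 0, 0, 0, 0, 0], [0, 0, 0, 0, 0, 0]]
  ]
}}

```text
clock: 30.58
tcp_pos: [0.4207, -0.3117, 0.1777]
orientation: [-0.0, 0.669, 0.743, 0.0]
wrist_force: [0.0, 0.3, -0.5]
finger_gap: 0.0513
grip_force: 0.0
```

```bash
python3 - <<'E'
from h import *
P,s=wrist(); print(s['tcp_pos'],s['finger_gap'])
for a in((.4212,-.313),): 
    k=circ(P,a,.035,.03,.05);print(circ(P,a,.042,.009,.018),k); print(rows([*(k[2] if k else a)[:2],.035],.11))
E
```

```text
[ 0.42071111 -0.31174013  0.17772499] 0.051291435942650544
([0.422, -0.3139], 0.0269, [0.4219, -0.3137, 0.0139], [0.072, 0.071, 0.008], 4902) ([0.4218, -0.3128], 0.0079, [0.4218, -0.3136, 0.0368], [0.022, 0.022, 0.013], 693)
[-0.0041, 0.0016, 0.2855, 0.0, -0.0, -0.0006]
```

>>> {"api": "carry_out", "payload": {
  "increments": [
    [[-0.004, 0.002, 0.08, 0, 0, 0], [-0.004, 0.002, 0.17, 0, 0, 0], [-0.004, 0.002, 0.24, 0, 0, 0], [-0.004, 0.002, 0.275, 0, 0, 0], [-0.004, 0.002, 0.285, 0, 0, 0]]
  ]
}}

```text
clock: 31.25
tcp_pos: [0.4211, -0.3129, 0.0341]
orientation: [-0.001, 0.669, 0.744, 0.0]
wrist_force: [0.3, -0.2, 0.3]
finger_gap: 0.0509
grip_force: 0.0
```

>>> {"api": "carry_out", "payload": {
  "increments": [
    [[0, 0, 0, 0, 0, 0], [0, 0, 0, 0, 0, 0], [0, 0, 0, 0, 0, 0], [0, 0, 0, 0, 0, 0], [0, 0, 0, 0, 0, 0]]
  ],
  "jaw": 1,
  "squeeze": 50
}}

```text
clock: 31.88
tcp_pos: [0.4218, -0.3149, 0.0365]
orientation: [0.001, 0.669, 0.743, 0.0]
wrist_force: [0.1, 1.5, 5.4]
finger_gap: 0.0206
grip_force: 49.2
```

>>> {"api": "carry_out", "payload": {
  "increments": [
    [[0, 0, -0.02, 0, 0, 0], [0, 0, -0.08, 0, 0, 0], [0, 0, -0.18, 0, 0, 0], [0, 0, -0.29, 0, 0, 0], [0, 0, -0.3, 0, 0, 0]]
  ]
}}

```text
clock: 32.5
tcp_pos: [0.4228, -0.3161, 0.1903]
orientation: [0.004, 0.669, 0.743, -0.0]
wrist_force: [0.6, -0.9, -1.3]
finger_gap: 0.0207
grip_force: 49.1
```

```bash
python3 - <<'E'
from h import *
s=env.get_state(); print(s['tcp_pos'],s['finger_gap'],s['grip_force'])
print(rows([.6142,-.0496,.195],.11))
c=env.read_camera('top'); W=cloud(c).reshape(-1,3); W=W[np.isfinite(W).all(1)]; print(circ(W,(.615,-.0515),.045,.09,.111),lidcheck(W,(.63,-.148)),lidcheck(W,(.608,.046)))
E
```

```text
[ 0.42276747 -0.31612307  0.19034958] 0.020729905757232353 49.05579149723053
[0.4903, 0.4362, -0.0104, 0.0008, 0.0011, -0.0009]
([0.6132, -0.0523], 0.0306, [0.6139, -0.0512, 0.1006], [0.066, 0.067, 0.02], 175) ('z', np.float64(0.1065), 'tilt deg', [-0.44, -0.17], 'disc', [0.6305, -0.15, 0.1069], [0.07, 0.07, 0.011], 'knob', ([0.6305, -0.1499], 0.0078, [0.6311, -0.15, 0.134], [0.02, 0.018, 0.008], 54)) ('z', np.float64(0.1113), 'tilt deg', [-0.3, -0.46], 'disc', [0.6086, 0.0425, 0.1115], [0.071, 0.069, 0.009], 'knob', ([0.6084, 0.0423], 0.0078, [0.6093, 0.0422, 0.1382], [0.02, 0.018, 0.01], 58))
```

>>> {"api": "carry_out", "payload": {
  "increments": [
    [[0.08, 0.07, 0, 0, 0, 0], [0.16, 0.14, 0, 0, 0, 0], [0.24, 0.22, 0, 0, 0, 0], [0.33, 0.3, 0, 0, 0, 0], [0.41, 0.37, 0, 0, 0, 0]]
  ]
}}

```text
clock: 33.17
tcp_pos: [0.5837, -0.0891, 0.1837]
orientation: [-0.001, 0.669, 0.743, -0.001]
wrist_force: [0.1, 0.4, -0.4]
finger_gap: 0.0203
grip_force: 49.1
```

>>> {"api": "carry_out", "payload": {
  "increments": [
    [[0.05, 0.04, 0, 0, 0, 0], [0.08, 0.066, 0, 0, 0, 0], [0.08, 0.066, 0.03, 0, 0, 0], [0.08, 0.066, 0.05, 0, 0, 0], [0.08, 0.066, 0.05, 0, 0, 0]]
  ]
}}

```text
clock: 33.8
tcp_pos: [0.6107, -0.0489, 0.1587]
orientation: [-0.001, 0.67, 0.742, -0.001]
wrist_force: [-0.3, 0.9, 0.2]
finger_gap: 0.0204
grip_force: 49.1
```

```bash
python3 - <<'E'
from h import *
P,s=wrist(); print(s['tcp_pos'],s['wrist_force'],s['grip_force'],circ(P,s['tcp_pos'],.042,.13,.155))
print(rows([.614,-.0492,.136],.11))
E
```

```text
[ 0.61073293 -0.04889113  0.15868349] [-0.31755406  0.85044174  0.19357343] 49.118521213531494 ([0.6105, -0.0468], 0.0258, [0.6104, -0.0478, 0.1429], [0.072, 0.071, 0.024], 11310)
[-0.0011, 0.0054, 0.0472, -0.0003, -0.0001, -0.0012]
```

>>> {"api": "carry_out", "payload": {
  "increments": [
    [[-0.001, 0.006, 0.014, 0, 0, 0], [-0.001, 0.006, 0.028, 0, 0, 0], [-0.001, 0.006, 0.038, 0, 0, 0], [-0.001, 0.006, 0.044, 0, 0, 0], [-0.001, 0.006, 0.044, 0, 0, 0]]
  ]
}}

```text
clock: 34.48
tcp_pos: [0.6153, -0.048, 0.1382]
orientation: [-0.0, 0.669, 0.743, -0.0]
wrist_force: [-0.6, 0.1, -1.1]
finger_gap: 0.0199
grip_force: 49.1
```

>>> {"api": "carry_out", "payload": {
  "increments": [
    [[0, 0, 0.002, 0, 0, 0], [0, 0, 0.004, 0, 0, 0], [0, 0, 0.004, 0, 0, 0]]
  ]
}}

```text
clock: 34.85
tcp_pos: [0.6155, -0.0481, 0.1365]
orientation: [0.0, 0.669, 0.743, -0.0]
wrist_force: [0.3, 0.3, 0.0]
finger_gap: 0.0202
grip_force: 49.1
```

>>> {"api": "carry_out", "payload": {
  "increments": [
    [[0, 0, 0.002, 0, 0, 0], [0, 0, 0.003, 0, 0, 0], [0, 0, 0.003, 0, 0, 0]]
  ]
}}

```text
clock: 35.22
tcp_pos: [0.6156, -0.0481, 0.1355]
orientation: [0.0, 0.669, 0.743, 0.0]
wrist_force: [-0.6, 0.1, 3.9]
finger_gap: 0.0204
grip_force: 49.3
```

>>> {"api": "carry_out", "payload": {
  "increments": [
    [[0, 0, 0, 0, 0, 0], [0, 0, 0, 0, 0, 0], [0, 0, 0, 0, 0, 0], [0, 0, -0.06, 0, 0, 0], [0, 0, -0.14, 0, 0, 0]]
  ],
  "jaw": 0.4
}}

```text
clock: 35.85
tcp_pos: [0.6145, -0.0479, 0.2043]
orientation: [-0.001, 0.669, 0.743, -0.001]
wrist_force: [-0.4, 0.2, 1.6]
finger_gap: 0.0514
grip_force: 0.0
```

```bash
python3 - <<'E'
from h import *
P,s=wrist(); print(s['tcp_pos'])
print(lidcheck(P,(.615,-.048)))
print(rows([.5965,.10,.21],1.45))
E
```

```text
[ 0.61450109 -0.0479415   0.20425969]
('z', np.float64(0.1126), 'tilt deg', [-0.24, -0.42], 'disc', [0.6159, -0.0473, 0.1115], [0.072, 0.072, 0.007], 'knob', ([0.6159, -0.046], 0.0079, [0.6159, -0.0469, 0.1362], [0.022, 0.022, 0.012], 1244))
[0.2996, -0.0104, 0.0018, 0.0006, 0.001, -0.2142]
```

>>> {"api": "carry_out", "payload": {
  "increments": [
    [[0.08, 0, 0, 0, 0, 0], [0.16, -0.005, 0, 0, 0, 0], [0.24, -0.01, 0, 0, 0, 0], [0.3, -0.01, 0, 0, 0, 0], [0.3, -0.01, 0, 0, 0, 0]]
  ]
}}

```text
clock: 36.52
tcp_pos: [0.5944, 0.1026, 0.2048]
orientation: [-0.0, 0.668, 0.744, 0.0]
wrist_force: [0.5, -0.6, 0.6]
finger_gap: 0.0508
grip_force: 0.0
```

>>> {"api": "carry_out", "payload": {
  "increments": [
    [[0, 0, 0, 0, 0, 0], [0, 0, 0, 0, 0, 0]]
  ]
}}

```text
clock: 36.78
tcp_pos: [0.5951, 0.0995, 0.2048]
orientation: [0.0, 0.67, 0.743, -0.0]
wrist_force: [-0.1, -0.0, 0.2]
finger_gap: 0.0511
grip_force: 0.0
```

```bash
cat >> h.py <<'E'
def key(P):
    K=P[(P[:,2]>.1)&(P[:,2]<.112)&(np.hypot(P[:,0]-.5965,P[:,1]-.156)<.05)]
    if len(K)<8: return None
    r=cv2.minAreaRect(K[:,:2].astype(np.float32)); _,v=cv2.PCACompute(K[:,:2].astype(np.float32),None)
    return r,np.degrees(np.arctan2(v[0,1],v[0,0])),len(K),K[:,2].max()
E
python3 - <<'E'
from h import *
P,s=wrist('w6.png'); print(s['tcp_pos'],s['joint_pos'])
print(key(P)); H=P[(P[:,2]>.056)&(P[:,2]<.066)&(P[:,0]>.5)&(P[:,0]<.69)&(P[:,1]>.09)&(P[:,1]<.25)]
print(cv2.minAreaRect(H[:,:2].astype(np.float32)))
E
```

```text
[0.59508896 0.09953404 0.20483321] [ 3.28964679e-02  3.83794726e-01  3.56306573e-02  1.22264847e+00
 -3.29317503e-04  1.50086199e+00]
(((0.5961526036262512, 0.15699206292629242), (0.008318793028593063, 0.05702945590019226), 82.89427185058594), np.float32(-7.200806), 1243, np.float64(0.10838283378829118))
((0.5962454080581665, 0.1566833257675171), (0.11035052686929703, 0.09603266417980194), 6.119316577911377)
```

View pics/w6.png

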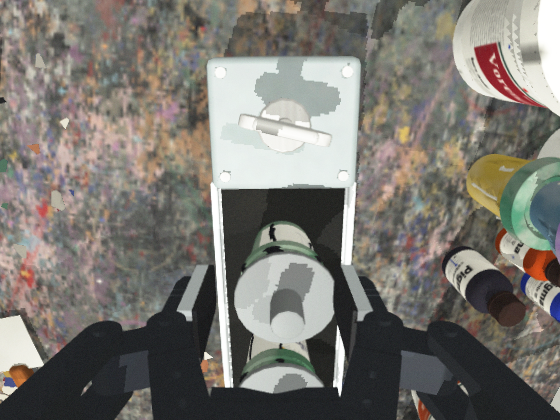

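The bow is at (285,130). All three tubs stand covered, so the key is next.

```bash
python3 - <<'E'
from h import *
print(rows([.5961,.1569,.17],.11+.667),rows([.5961,.1569,.17],1.445))
E
```

```text
[0.114, 0.0137, 0.0697, -0.0, 0.0, -0.1073] [0.114, 0.0137, 0.0697, -0.0, 0.0, -0.2136]
```

>>> {"api": "carry_out", "payload": {
  "increments": [
    [[0.02, 0.003, 0.01, 0, 0, -0.02], [0.05, 0.006, 0.03, 0, 0, -0.045], [0.08, 0.01, 0.05, 0, 0, -0.07], [0.114, 0.0137, 0.07, 0, 0, -0.095], [0.114, 0.0137, 0.07, 0, 0, -0.107]]
  ]
}}

```text
clock: 37.45
tcp_pos: [0.5954, 0.1581, 0.1688]
orientation: [-0.001, 0.385, 0.923, -0.0]
wrist_force: [0.2, -0.6, 0.5]
finger_gap: 0.0512
grip_force: 0.0
```

>>> {"api": "carry_out", "payload": {
  "increments": [
    [[0, 0, 0, 0, 0, -0.025], [0, 0, 0, 0, 0, -0.05], [0, 0, 0, 0, 0, -0.075], [0, 0, 0, 0, 0, -0.1], [0, 0, 0, 0, 0, -0.1065]]
  ]
}}

```text
clock: 38.08
tcp_pos: [0.5961, 0.157, 0.1699]
orientation: [0.0, 0.062, 0.998, -0.0]
wrist_force: [-0.1, -0.7, -1.0]
finger_gap: 0.0511
grip_force: 0.0
```

>>> {"api": "carry_out", "payload": {
  "increments": [
    [[0, 0, 0, 0, 0, 0], [0, 0, 0, 0, 0, 0]]
  ]
}}

```text
clock: 38.33
tcp_pos: [0.5959, 0.1574, 0.1699]
orientation: [0.0, 0.063, 0.998, -0.0]
wrist_force: [0.5, -0.1, 0.0]
finger_gap: 0.0513
grip_force: 0.0
```

```bash
python3 - <<'E'
from h import *
P,s=wrist(); print(s['tcp_pos'],s['joint_pos'],s['ft_torque']); print(key(P))
print(rows([.5961,.1569,.093],1.445))
E
```

```text
[0.59591439 0.15744796 0.16989609] [ 1.28200430e-01  4.25260980e-01  1.10266491e-02  1.15656846e+00
 -1.12061811e-04  2.54889785e-01] [-0.00321524 -0.00733831 -0.02452034]
(((0.5962032675743103, 0.15685996413230896), (0.007855835370719433, 0.05772727355360985), 82.88555908203125), np.float32(-6.9533134), 1331, np.float64(0.10822808824334762))
[-0.0006, -0.0013, 0.1538, -0.0, 0.0, -0.0001]
```

>>> {"api": "carry_out", "payload": {
  "increments": [
    [[0, -0.001, 0.05, 0, 0, 0], [0, -0.001, 0.1, 0, 0, 0], [0, -0.001, 0.14, 0, 0, 0], [0, -0.001, 0.154, 0, 0, 0], [0, -0.001, 0.154, 0, 0, 0]]
  ]
}}

```text
clock: 39.0
tcp_pos: [0.5956, 0.1574, 0.0928]
orientation: [-0.0, 0.063, 0.998, -0.0]
wrist_force: [-0.1, 0.0, 0.4]
finger_gap: 0.0512
grip_force: 0.0
```

>>> {"api": "carry_out", "payload": {
  "increments": [
    [[0, 0, 0, 0, 0, 0], [0, 0, 0, 0, 0, 0], [0, 0, 0, 0, 0, 0], [0, 0, 0, 0, 0, 0], [0, 0, 0, 0, 0, 0]]
  ],
  "jaw": 1,
  "squeeze": 70
}}

```text
clock: 39.62
tcp_pos: [0.5962, 0.1563, 0.0941]
orientation: [0.001, 0.063, 0.998, -0.001]
wrist_force: [-1.7, -4.8, 5.0]
finger_gap: 0.0072
grip_force: 68.6
```

>>> {"api": "carry_out", "payload": {
  "increments": [
    [[0, 0, 0, 0, 0, 0.015], [0, 0, 0, 0, 0, 0.03], [0, 0, 0, 0, 0, 0.045], [0, 0, 0, 0, 0, 0.06], [0, 0, 0, 0, 0, 0.06]]
  ]
}}

```text
clock: 40.25
tcp_pos: [0.5962, 0.1562, 0.0941]
orientation: [0.001, 0.249, 0.968, -0.001]
wrist_force: [-1.4, -5.8, 4.4]
finger_gap: 0.007
grip_force: 68.6
```

```bash
python3 - <<'E'
from h import *
s=env.get_state(); print({k:np.round(s[k],3).tolist() for k in('joint_pos','tcp_pos','wrist_force','ft_torque','finger_gap','grip_force')}); print(rows([.5961,.157,.093],1.445))
E
```

```text
{'joint_pos': [0.127, 0.476, -0.104, 0.989, -0.002, 0.631], 'tcp_pos': [0.596, 0.156, 0.094], 'wrist_force': [-1.403, -5.809, 4.351], 'ft_torque': [-0.966, 0.298, -0.029], 'finger_gap': 0.007, 'grip_force': 68.587}
[0.0009, 0.0013, 0.0022, -0.0003, 0.0003, -0.0602]
```

>>> {"api": "carry_out", "payload": {
  "increments": [
    [[0, 0, 0, 0, 0, 0.024], [0, 0, 0, 0, 0, 0.048], [0, 0, 0, 0, 0, 0.072], [0, 0, 0, 0, 0, 0.096], [0, 0, 0, 0, 0, 0.12]]
  ]
}}

```text
clock: 40.88
tcp_pos: [0.5961, 0.1562, 0.0941]
orientation: [0.001, 0.59, 0.807, -0.001]
wrist_force: [-0.8, -4.7, 5.5]
finger_gap: 0.007
grip_force: 69.9
```

>>> {"api": "carry_out", "payload": {
  "increments": [
    [[0, 0, 0, 0, 0, 0.024], [0, 0, 0, 0, 0, 0.048], [0, 0, 0, 0, 0, 0.072], [0, 0, 0, 0, 0, 0.096], [0, 0, 0, 0, 0, 0.12]]
  ]
}}

```text
clock: 41.5
tcp_pos: [0.596, 0.1562, 0.0941]
orientation: [0.001, 0.846, 0.534, -0.0]
wrist_force: [-1.6, -4.8, 5.2]
finger_gap: 0.0072
grip_force: 70.1
```

>>> {"api": "carry_out", "payload": {
  "increments": [
    [[0, 0, 0, 0, 0, 0.024], [0, 0, 0, 0, 0, 0.048], [0, 0, 0, 0, 0, 0.072], [0, 0, 0, 0, 0, 0.096], [0, 0, 0, 0, 0, 0.11]]
  ]
}}

```text
clock: 42.12
tcp_pos: [0.596, 0.1563, 0.0941]
orientation: [0.001, 0.976, 0.216, 0.0]
wrist_force: [-1.8, -4.9, 5.5]
finger_gap: 0.0071
grip_force: 70.2
```

>>> {"api": "carry_out", "payload": {
  "increments": [
    [[0, 0, 0, 0, 0, 0], [0, 0, 0, 0, 0, 0]]
  ]
}}

```text
clock: 42.38
tcp_pos: [0.596, 0.1563, 0.0941]
orientation: [0.001, 0.976, 0.218, 0.0]
wrist_force: [-2.9, -5.6, 5.6]
finger_gap: 0.0071
grip_force: 68.9
```

```bash
python3 - <<'E'
from h import *
s=env.get_state(); print({k:np.round(s[k],3).tolist() for k in('joint_pos','tcp_pos','wrist_force','ft_torque','finger_gap','grip_force')}); print(rows([.5961,.157,.093],1.445))
E
```

```text
{'joint_pos': [0.127, 0.476, -0.104, 0.989, -0.002, 2.83], 'tcp_pos': [0.596, 0.156, 0.094], 'wrist_force': [-2.95, -5.572, 5.604], 'ft_torque': [-1.029, 0.388, -0.035], 'finger_gap': 0.007, 'grip_force': 68.905}
[0.0008, -0.0012, 0.0022, 0.0004, -0.0001, 0.0899]
```

>>> {"api": "carry_out", "payload": {
  "increments": [
    [[0, 0, 0, 0, 0, 0], [0, 0, 0, 0, 0, 0], [0, 0, 0, 0, 0, 0], [0, 0, -0.06, 0, 0, 0], [0, 0, -0.14, 0, 0, 0]]
  ],
  "jaw": 0.4
}}

```text
clock: 43.0
tcp_pos: [0.5947, 0.1576, 0.1623]
orientation: [-0.0, 0.976, 0.219, -0.002]
wrist_force: [0.4, -0.1, -0.1]
finger_gap: 0.0515
grip_force: 0.0
```

```bash
python3 - <<'E'
from h import *
P,s=wrist(); print(s['tcp_pos'],s['finger_gap']); print(key(P))
E
```

```text
[0.59468224 0.15761809 0.16231986] 0.051537951059664064
(((0.5963540077209473, 0.15701845288276672), (0.05815992131829262, 0.007855156436562538), 25.69654083251953), np.float32(25.617447), 1412, np.float64(0.10815325969864037))
```

>>> {"api": "carry_out", "payload": {
  "increments": [
    [[0, 0, 0, 0, 0, -0.025], [0, 0, 0, 0, 0, -0.05], [0, 0, 0, 0, 0, -0.075], [0, 0, 0, 0, 0, -0.1], [0, 0, 0, 0, 0, -0.125]]
  ]
}}

```text
clock: 43.68
tcp_pos: [0.5957, 0.1577, 0.1628]
orientation: [-0.0, 0.816, 0.577, 0.0]
wrist_force: [-0.1, 0.3, -0.2]
finger_gap: 0.0511
grip_force: 0.0
```

>>> {"api": "carry_out", "payload": {
  "increments": [
    [[0, 0, 0, 0, 0, -0.025], [0, 0, 0, 0, 0, -0.05], [0, 0, 0, 0, 0, -0.075], [0, 0, 0, 0, 0, -0.1], [0, 0, 0, 0, 0, -0.125]]
  ]
}}

```text
clock: 44.3
tcp_pos: [0.5957, 0.1577, 0.1628]
orientation: [-0.0, 0.533, 0.846, 0.0]
wrist_force: [0.7, -0.1, 0.3]
finger_gap: 0.0514
grip_force: 0.0
```

>>> {"api": "carry_out", "payload": {
  "increments": [
    [[0, 0, 0, 0, 0, -0.025], [0, 0, 0, 0, 0, -0.05], [0, 0, 0, 0, 0, -0.075], [0, 0, 0, 0, 0, -0.1], [0, 0, 0, 0, 0, -0.125]]
  ]
}}

```text
clock: 44.92
tcp_pos: [0.5957, 0.1577, 0.1627]
orientation: [-0.0, 0.169, 0.986, 0.0]
wrist_force: [0.4, -0.3, -0.3]
finger_gap: 0.0512
grip_force: 0.0
```

>>> {"api": "carry_out", "payload": {
  "increments": [
    [[0, 0, 0, 0, 0, -0.025], [0, 0, 0, 0, 0, -0.05], [0, 0, 0, 0, 0, -0.075], [0, 0, 0, 0, 0, -0.1], [0, 0, 0, 0, 0, -0.125]]
  ]
}}

```text
clock: 45.55
tcp_pos: [0.5957, 0.1578, 0.1627]
orientation: [0.0, -0.221, 0.975, 0.0]
wrist_force: [0.5, 0.5, 0.9]
finger_gap: 0.0514
grip_force: 0.0
```

```bash
python3 - <<'E'
from h import *
P,s=wrist(); print(s['tcp_pos'],s['joint_pos']); k=key(P); print(k); print(rows([.5961,.1569,.093],np.radians(k[1]+90)))
E
```

```text
[0.59570608 0.15777787 0.16274674] [ 1.28631727e-01  4.28916442e-01 -1.37654433e-03  1.14044901e+00
  2.09114582e-04 -3.17250105e-01]
(((0.5961394309997559, 0.15664294362068176), (0.058124199509620667, 0.007532323244959116), 25.646595001220703), np.float32(25.653786), 1372, np.float64(0.108349734070225))
[0.0, -0.0018, 0.1395, 0.0, 0.0, 0.0004]
```

>>> {"api": "carry_out", "payload": {
  "increments": [
    [[0, -0.002, 0.05, 0, 0, 0], [0, -0.002, 0.1, 0, 0, 0], [0, -0.002, 0.13, 0, 0, 0], [0, -0.002, 0.139, 0, 0, 0], [0, -0.002, 0.139, 0, 0, 0]]
  ]
}}

```text
clock: 46.22
tcp_pos: [0.5963, 0.1566, 0.0937]
orientation: [0.0, -0.218, 0.976, -0.0]
wrist_force: [0.5, 0.1, -0.4]
finger_gap: 0.051
grip_force: 0.0
```

>>> {"api": "carry_out", "payload": {
  "increments": [
    [[0, 0, 0, 0, 0, 0], [0, 0, 0, 0, 0, 0], [0, 0, 0, 0, 0, 0], [0, 0, 0, 0, 0, 0], [0, 0, 0, 0, 0, 0]]
  ],
  "jaw": 1,
  "squeeze": 70
}}

```text
clock: 46.85
tcp_pos: [0.5968, 0.1565, 0.0944]
orientation: [0.001, -0.218, 0.976, -0.0]
wrist_force: [-0.3, -1.9, 5.8]
finger_gap: 0.0073
grip_force: 68.7
```

>>> {"api": "carry_out", "payload": {
  "increments": [
    [[0, 0, 0, 0, 0, 0.024], [0, 0, 0, 0, 0, 0.048], [0, 0, 0, 0, 0, 0.072], [0, 0, 0, 0, 0, 0.096], [0, 0, 0, 0, 0, 0.12]]
  ]
}}

```text
clock: 47.48
tcp_pos: [0.5968, 0.156, 0.0944]
orientation: [0.001, 0.159, 0.987, -0.0]
wrist_force: [-0.3, -2.4, 6.6]
finger_gap: 0.0071
grip_force: 71.0
```

>>> {"api": "carry_out", "payload": {
  "increments": [
    [[0, 0, 0, 0, 0, 0.024], [0, 0, 0, 0, 0, 0.048], [0, 0, 0, 0, 0, 0.072], [0, 0, 0, 0, 0, 0.096], [0, 0, 0, 0, 0, 0.12]]
  ]
}}

```text
clock: 48.1
tcp_pos: [0.5964, 0.1556, 0.0944]
orientation: [0.001, 0.511, 0.86, -0.001]
wrist_force: [-1.3, -3.5, 7.1]
finger_gap: 0.0073
grip_force: 71.3
```

>>> {"api": "carry_out", "payload": {
  "increments": [
    [[0, 0, 0, 0, 0, 0.024], [0, 0, 0, 0, 0, 0.048], [0, 0, 0, 0, 0, 0.072], [0, 0, 0, 0, 0, 0.096], [0, 0, 0, 0, 0, 0.12]]
  ]
}}

```text
clock: 48.72
tcp_pos: [0.596, 0.1556, 0.0944]
orientation: [0.001, 0.792, 0.611, -0.001]
wrist_force: [-1.8, -4.8, 6.9]
finger_gap: 0.0071
grip_force: 71.7
```

>>> {"api": "carry_out", "payload": {
  "increments": [
    [[0, 0, 0, 0, 0, 0.024], [0, 0, 0, 0, 0, 0.048], [0, 0, 0, 0, 0, 0.072], [0, 0, 0, 0, 0, 0.096], [0, 0, 0, 0, 0, 0.12]]
  ]
}}

```text
clock: 49.35
tcp_pos: [0.5955, 0.1558, 0.0944]
orientation: [0.001, 0.961, 0.277, -0.0]
wrist_force: [-4.1, -3.7, 8.0]
finger_gap: 0.0072
grip_force: 72.0
```

>>> {"api": "carry_out", "payload": {
  "increments": [
    [[0, 0, 0, 0, 0, 0.007], [0, 0, 0, 0, 0, 0.014], [0, 0, 0, 0, 0, 0.019], [0, 0, 0, 0, 0, 0.023], [0, 0, 0, 0, 0, 0.023]]
  ]
}}

```text
clock: 49.98
tcp_pos: [0.5955, 0.1559, 0.0944]
orientation: [0.001, 0.978, 0.209, -0.0]
wrist_force: [-4.1, -3.8, 8.6]
finger_gap: 0.0069
grip_force: 71.2
```

```bash
python3 - <<'E'
from h import *
s=env.get_state(); print({k:np.round(s[k],3).tolist() for k in('joint_pos','tau','tcp_pos','wrist_force','ft_torque','finger_gap','grip_force')}); print(rows([.5961,.157,.093],-1.183))
E
```

```text
{'joint_pos': [0.126, 0.476, -0.104, 0.992, -0.001, 2.847], 'tau': [1.116, -49.619, 26.588, -1.835, 0.688, 0.102], 'tcp_pos': [0.595, 0.156, 0.094], 'wrist_force': [-4.119, -3.811, 8.585], 'ft_torque': [-0.567, 0.823, 0.04], 'finger_gap': 0.007, 'grip_force': 71.171}
[0.002, -0.0015, 0.0027, 0.0002, 0.0002, 0.0053]
```

>>> {"api": "carry_out", "payload": {
  "increments": [
    [[0, 0, 0, 0, 0, 0.002], [0, 0, 0, 0, 0, 0.004], [0, 0, 0, 0, 0, 0.006], [0, 0, 0, 0, 0, 0.006]]
  ]
}}

```text
clock: 50.48
tcp_pos: [0.5955, 0.1559, 0.0944]
orientation: [0.001, 0.982, 0.191, -0.0]
wrist_force: [-3.6, -2.7, 8.9]
finger_gap: 0.0073
grip_force: 71.5
```

```bash
cat > k.py <<'E'
from h import *
s=env.get_state(); print({k:np.round(s[k],3).tolist() for k in('joint_pos','tau','wrist_force','ft_torque','finger_gap','grip_force')}); print(rows(s['tcp_pos'],-1.183))
E
python3 k.py
```

```text
{'joint_pos': [0.126, 0.476, -0.104, 0.992, -0.001, 2.884], 'tau': [1.065, -49.61, 26.591, -1.842, 0.669, 0.079], 'wrist_force': [-3.644, -2.674, 8.905], 'ft_torque': [-0.564, 0.8, 0.053], 'finger_gap': 0.007, 'grip_force': 71.453}
[0.0, 0.0, 0.0, 0.0002, 0.0002, -0.0007]
```

>>> {"api": "carry_out", "payload": {
  "increments": [
    [[0, 0, 0, 0, 0, 0.002], [0, 0, 0, 0, 0, 0.004], [0, 0, 0, 0, 0, 0.006], [0, 0, 0, 0, 0, 0.006]]
  ]
}}

```text
clock: 50.98
tcp_pos: [0.5955, 0.156, 0.0944]
orientation: [0.001, 0.985, 0.172, -0.0]
wrist_force: [-4.6, -2.8, 8.1]
finger_gap: 0.0073
grip_force: 81.3
```

```bash
python3 k.py
```

```text
{'joint_pos': [0.126, 0.476, -0.104, 0.992, -0.001, 2.921], 'tau': [0.848, -49.546, 26.577, -1.866, 0.721, 0.434], 'wrist_force': [-4.56, -2.765, 8.099], 'ft_torque': [-0.589, 0.829, 0.433], 'finger_gap': 0.007, 'grip_force': 81.281}
[0.0, 0.0, 0.0, 0.0002, 0.0002, -0.0066]
```

>>> {"api": "carry_out", "payload": {
  "increments": [
    [[0, 0, 0, 0, 0, 0], [0, 0, 0, 0, 0, 0], [0, 0, 0, 0, 0, 0], [0, 0, -0.06, 0, 0, 0], [0, 0, -0.18, 0, 0, 0]]
  ],
  "jaw": 0.4
}}

```text
clock: 51.6
tcp_pos: [0.5941, 0.1564, 0.1811]
orientation: [-0.0, 0.985, 0.172, -0.003]
wrist_force: [2.3, 0.0, 0.0]
finger_gap: 0.0511
grip_force: 0.0
```

>>> {"api": "carry_out", "payload": {
  "increments": [
    [[0, 0, -0.02, 0, 0, 0], [0, 0, -0.02, 0, 0, 0]]
  ]
}}

```text
clock: 51.85
tcp_pos: [0.5967, 0.1567, 0.1941]
orientation: [0.0, 0.985, 0.172, 0.001]
wrist_force: [0.1, 0.4, -1.1]
finger_gap: 0.0512
grip_force: 0.0
```

```bash
python3 - <<'E'
from h import *
P,s=wrist('w7.png'); print(s['tcp_pos']); print(key(P))
H=P[(P[:,2]>.056)&(P[:,2]<.066)&(P[:,0]>.5)&(P[:,0]<.69)&(P[:,1]>.09)&(P[:,1]<.25)]
print(cv2.minAreaRect(H[:,:2].astype(np.float32)))
E
```

```text
[0.59668453 0.15671265 0.19410767]
(((0.5966311693191528, 0.1569550633430481), (0.05813130736351013, 0.007995973341166973), 22.499757766723633), np.float32(22.471584), 1071, np.float64(0.1081354421604942))
((0.5969566106796265, 0.15681807696819305), (0.10947956144809723, 0.09641922265291214), 6.366219997406006)
```

>>> {"api": "carry_out", "payload": {
  "increments": [
    [[0, 0, -0.08, 0, 0, 0], [0, 0, -0.16, 0, 0, 0], [0, 0, -0.16, 0, 0, 0]]
  ]
}}

```text
clock: 52.28
tcp_pos: [0.597, 0.1567, 0.2748]
orientation: [0.0, 0.985, 0.172, 0.001]
wrist_force: [0.6, -0.1, -1.1]
finger_gap: 0.0515
grip_force: 0.0
```

```bash
python3 - <<'E'
from h import *
for cam in('scene','top'):
    c=save(cam,cam+'9.png'); W=cloud(c).reshape(-1,3); W=W[np.isfinite(W).all(1)]
    for a in((.6305,-.148),(.6157,-.0475),(.608,.046)): print(lidcheck(W,a))
E
```

```text
('z', np.float64(0.1044), 'tilt deg', [1.66, -1.39], 'disc', [0.6301, -0.1453, 0.103], [0.072, 0.072, 0.01], 'knob', ([0.6316, -0.1447], 0.0102, [0.6319, -0.144, 0.1324], [0.022, 0.022, 0.004], 16))
('z', np.float64(0.1094), 'tilt deg', [2.67, -1.13], 'disc', [0.6157, -0.0435, 0.1068], [0.071, 0.07, 0.011], 'knob', ([0.6152, -0.0433], 0.0086, [0.6159, -0.0433, 0.135], [0.021, 0.019, 0.009], 25))
('z', np.float64(0.1093), 'tilt deg', [3.38, -2.33], 'disc', [0.6066, 0.0474, 0.1059], [0.071, 0.071, 0.012], 'knob', ([0.6071, 0.0479], 0.0079, [0.6075, 0.0486, 0.1352], [0.022, 0.021, 0.01], 27))
('z', np.float64(0.1065), 'tilt deg', [0.15, -0.14], 'disc', [0.6305, -0.1499, 0.1066], [0.069, 0.07, 0.011], 'knob', ([0.6305, -0.1498], 0.0077, [0.6308, -0.15, 0.1343], [0.019, 0.018, 0.006], 54))
('z', np.float64(0.1115), 'tilt deg', [-0.03, -0.14], 'disc', [0.6155, -0.0494, 0.1114], [0.071, 0.069, 0.011], 'knob', ([0.6154, -0.0494], 0.0078, [0.6158, -0.0498, 0.1386], [0.021, 0.018, 0.009], 57))
('z', np.float64(0.1114), 'tilt deg', [-0.87, -0.1], 'disc', [0.6089, 0.0424, 0.1114], [0.071, 0.069, 0.011], 'knob', ([0.6084, 0.0421], 0.0079, [0.609, 0.0421, 0.138], [0.021, 0.018, 0.012], 60))
```

View pics/scene9.png

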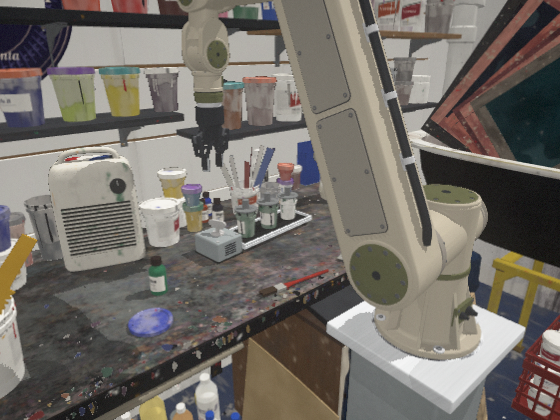

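The scene picture shows all three tubs standing covered and level on the tray at about (245–290, 215), with the gripper clear above. I'm handing in.

```bash
python3 -c "
from h import *
print(env.hand_in())"
```

```text
the job is handed in; nothing more can be done
None
```

All three open tubs stand upright on the tray with a level, fully seated cover each, the key is wound to its stop (about 6.0 rad), and the job is handed in; no verdict was returned.

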